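# Fit and tighten a worm-drive band clamp on a tyre inflator's barbed outlet

### The arm

A 6-joint arm with a two-finger parallel gripper is mounted at the origin on the work surface. World frame = base frame: x ahead of the robot, y to its left, z up, the work surface at z = 0. Lengths are in mm, angles in rad, forces in N, time in s.
With the tool pointing down it reaches from about 350 to 875 mm from the base axis. Payload 4.2 kg.
Tool frame: the origin (TCP) lies midway between the tips of the shut fingers; the grasp point (between the pads) lies 19 mm behind it (arm.grasp_offset is the distance from the TCP to the grasp point, in mm); z points along the fingers, y is the direction in which the jaws open and shut (so a half turn about z gives the same grasp; the last joint's range is limited). The gripper opens to 85 mm and grips with 20 to 120 N. Pads are 22 mm wide; open, the fingers measure 114 mm over their backs; the gripper's body (76 mm by 85 mm) begins 54 mm behind the grasp point. The pads swing forward as they close: fully open they stand 13 mm farther back than shut.
Start: joints at [1.435, 0.385, 0.008, 0, -1.194, -0.259], TCP at [240.356, 576.912, 231.312] pointing down, gripper open.
Joint ranges: [-3.14, 3.14], [-1.21, 2.06], [-1.07, 1.41], [-3.16, 2.05], [-2.99, -0.16], [-3.1, 3.1]. Speed limits (rad/s): [2.79, 2.79, 3.14, 3.14, 3.14, 3.14].

### API

Orientations are given as a unit quaternion [x, y, z, w].
In Python, from bench import arm gives the robot as it stands.
- The arm moves only by the tool move_arm, never from a script. Its argument "moves" is a list of rows, each an object with "gripper": the gripper's target within -1 to 1 (fully open at 1, half-way at 0, shut at -1); "xyz": the shift along the tool's x, y, z in cm, a list of three; "angular": the turn, a rotation vector about the tool's x, y, z in rad, a list of three. In form: [{"gripper": gripper, "xyz": [dx, dy, dz], "angular": [wx, wy, wz]}, ...]. A call has 1 to 10 rows; each row is the pose to reach, as a shift and turn from the pose commanded when the call began, along the tool's axes at that moment; what a row does not reach only later rows make up. A row lasts 1/8 s, in which the tool goes at most 62.5 mm and 10.7 degrees, less where a joint would pass 70% of its speed; a pose out of reach is approached as far as the arm can. A call with a gripper value outside its range is refused whole. The fingers move at their own pace and stop on an object; the grip force is fixed at half the most. Time passes only in rows, so rows that repeat a pose let the fingers close. It gives the time, the measured TCP pose, the force and the opening at its end, in the units of the state.
- arm.read_state(): the state, without advancing time (a new reading comes with each control period).
- arm.get_image(name): name is "scene" or "top" or "wrist"; returns (picture, depth): 400x640x3 uint8, blue, green, red; 400x640 float32, mm along the optical axis (not along the pixel's ray), 0 where there is no reading.
- arm.get_calibration(name): a dict with "camera_matrix" (3x3 intrinsics, pixels), "R" (3x3) and "t" (3): a world point X has camera coordinates R X + t. Camera axes: x right, y down, z forward; pixel columns grow to the right and rows downward; lengths in mm; the calibration is good to about 2 mm. A picture is of the moment at which its call begins: read the wrist's pose just before it. get_calibration takes no time and is no camera call; for the wrist camera it gives the pose at the moment of the call.
- arm.job_done(): hands the job in, once; it reports no verdict.
The state is a dict: "clock": time; "joints": joint angles; "joint_vel": joint speeds; "joint_efforts": joint torques, N m; "position": TCP position; "ee_rot": TCP orientation; "contact_force": force on the tool from outside, world axes, zero at the start; "wrist_torque": the same for the moment, N m; "gripper_width": finger opening in mm.
Only numpy, scipy, OpenCV 4.12 (cv2) and the standard library are available. Lean on these libraries where they do the work, as an engineer would, in place of code of your own. Each camera call takes 0.05 s, during which the arm holds its last target. There are 200 camera calls.

### The job

Gently slide the small band clamp with the orange wing key over the barbed brass stub of the red tyre inflator, with its screw housing above the steel ledge beside the stub, until it sits fully home against the steel collar. Then turn the wing key clockwise until the clamp is snug, firm but not overtightened, and let go of it. Leave everything else on the bench where it is.

Things in the scene. Friction and masses are not known exactly. Their poses are not given: they have to be found in the camera images.
- clamp: The small band clamp, about 0.14 kg, standing on the bench. A steel ring, 34 mm inside and 38 mm outside diameter, 18 mm wide, its axis level along the clamp's x, and a screw housing on its +y side. Origin: on its underside (z = 0) below the ring's centre. Its x is within 0.35 rad of straight ahead of the robot; it goes onto the stub that way round, moving along its +x.
- clamp_center (a point): Centre of the small clamp's ring, 19 mm above its underside.
- housing (a point): Centre of the small clamp's screw housing, an aluminium block 18 (x) by 22 (y) by 35 mm high, at y = 29, z = 17.5 mm of the clamp (it spans y 18 to 40, z 0 to 35). The clamp measures 59 mm along y (-19 to +40), so it can be taken from above with one finger on the housing's outer face, the other on the ring's far side.
- key: Orange wing key on the clamp's upright screw. Origin: on the screw axis at the housing's top, 35 mm above the clamp's underside. Wing 20 mm along the key's x, 9 mm thick along its y (grip across y), 4 to 31 mm above the origin; the ring's top is 3 mm above the origin. Clockwise from above tightens, against a friction of 0.15 N m. More than one grasp may be needed. If turned past 37 N on the tongue, it springs back to about that when let go.
- inflator: The red tyre inflator, a fixed box 100 (x) by 140 (y) by 90 mm high. Origin: centre of its underside. Its stub points along its -x, to the robot, axis 80 mm above the bench. Beside the stub a steel ledge (y = +22 to +38, x = -50 to -105 mm, top 58.8 mm above the bench): the fitted clamp's housing hangs just above it or rests on it.
- stub_root (a point): On the stub's axis in the plane of the collar's face (inflator x = -65, z = 80 mm). From here to the robot: 18 mm plain, 30.4 mm diameter; 16 mm of barbs, 31.6 mm diameter; a nose tapering to 19 mm. Underside cut flat 11.5 mm below the axis. Let go, the clamp drops about 1.8 mm to hang on it. With the clamp home, its centre is 9 mm in front of this point.
- stub_tip (a point): Centre of the stub's front end, on its axis, 46 mm in front of stub_root.
- collar: Fixed steel collar of 37 mm diameter behind the stub's plain part, with a 6 mm thick stop plate (y = -16 to +44, z = -14 to +14 mm) flush with its front face; ring and housing seat flat against that face. Origin: centre of the face on the stub's axis; x points away from the robot. Push on it with less than 40 N. Turning tends to swing the ring off the face.
- tongue: Copper tongue under the stub's plain part, 15 by 10 mm, 12.5 mm below the axis, origin: centre of its underside. A springy shoe inside the bottom of the clamp's ring rises 4 mm per radian of the key, meets it after 0.8 to 1.6 rad (different each time), then presses 160 N more per radian, the key's moment rising 0.6 N m per radian. Snug: 20 to 110 N on it, ideally 40 to 60 (0.3 to 0.4 N m); over 120 N spoils it.
- big_clamp: A larger clamp like the small one, ring 58 mm outside, without an orange key; leave it alone. Origin on its underside below the ring's centre.
- hub: Aluminium wheel hub, standing, 56 mm across, 85 mm tall; leave it. Origin: centre of its underside.
- cog: Dark steel ring cog, 60 mm across, lying flat; leave it. Origin: centre of its underside.
- driver: Blue-handled screwdriver, lying; leave it. Origin: under its middle.
- wrench: Steel wrench, lying; leave it. Origin: under its middle.
- spray: Blue spray can with yellow cap, 52 mm across, 150 mm tall; leave it. Origin: centre of its underside.
- grease: Green grease jar with black lid, 64 mm across, 60 mm tall; leave it. Origin: centre of its underside.
Things that resemble listed ones, but are neither listed nor needed, are in the scene too. Of the things shaped like the inflator, the red one is meant.

How it is judged:
By the outcome, as a careful person would: the job done as asked, in the order asked, and still so for the second after the job is handed in, with the robot touching nothing.
It also fails if it takes over 72 s, if anything falls off the work surface, if the arm or the gripper's body presses on something with over 40 N, if the wrist force passes 120 N, or if a joint passes its speed limit or range.

## Working session

There is one attempt and no reset: what is moved stays moved. The work goes in short steps, Python scripts to look and compute and a tool call to move; the robot and the scene stay as the last step left them, time stands still between calls to the robot, and variables do not carry over. Pictures are saved under pics/ and viewed, about 8 in all and at most 12, crops included, and the job is handed in when it is done.

Besides the shell and the picture viewer there is one more tool, called after "Request:" as name(argument=value, ...), one argument or row to a line, values as JSON. move_arm: Moves the arm, as the interface text tells. Its arguments: {"type":"object","properties":{"moves":{"type":"array","items":{"type":"object","properties":{"gripper":{"type":"number"},"xyz":{"type":"array","items":{"type":"number"}},"angular":{"type":"array","items":{"type":"number"}}}}}},"required":["moves"]}

```bash
ls; mkdir -p pics
cat > h.py <<'E'
import numpy as np, cv2
from bench import arm
from scipy.spatial.transform import Rotation as Rn
def grab(n,save=None):
    c=arm.get_calibration(n); p,d=arm.get_image(n)
    if save: cv2.imwrite('pics/'+save,p)
    return p,d,c
def cloud(d,c):
    K=np.array(c['camera_matrix']);R=np.array(c['R']);t=np.array(c['t'])
    v,u=np.mgrid[:d.shape[0],:d.shape[1]]
    X=np.stack([(u-K[0,2])/K[0,0]*d,(v-K[1,2])/K[1,1]*d,d],-1)
    W=(X-t)@R
    W[d<=0]=np.nan
    return W
def proj(P,c):
    q=np.array(c['camera_matrix'])@(np.array(c['R'])@np.array(P,float)+np.array(c['t'])); return q[:2]/q[2]
E
python3 - <<'E'
from h import *
print(arm.read_state())
a=grab('scene','s0.png');b=grab('top','t0.png')
for n,(p,d,c) in zip('st',(a,b)):
    np.savez(f'{n}0.npz',p=p,d=d,**{k:np.array(c[k]) for k in c}); print(c)
E
```

```text
pics
{'clock': 0.0, 'joints': array([ 1.43464086e+00,  3.85549088e-01,  6.60669785e-03, -5.48285250e-04,
       -1.19399321e+00, -2.58628055e-01]), 'joint_vel': array([ 0.00041649,  0.00053361, -0.00164362, -0.00100641, -0.00038868,
       -0.00059349]), 'joint_efforts': array([ 5.79443804e-04, -3.92290199e+01,  1.88399005e+01,  4.18610618e+00,
       -4.66976126e-03, -5.39028491e-06]), 'position': array([240.10688406, 576.39099198, 230.21129503]), 'ee_rot': array([ 9.80560988e-01, -1.96211468e-01, -1.88865056e-04,  1.08322495e-03]), 'contact_force': array([ 0.96357871, -0.04804472,  0.12646432]), 'wrist_torque': array([-0.01861331, -0.02321006,  0.05296652]), 'gripper_width': 85.31072196927518}
{'camera_matrix': array([[371.2546092 ,   0.        , 324.39213618],
       [  0.        , 371.2546092 , 196.19649414],
       [  0.        ,   0.        ,   1.        ]]), 'R': array([[ 0.5670576 ,  0.82366635, -0.00440568],
       [ 0.50763569, -0.35368678, -0.7856282 ],
       [-0.64865374,  0.44325996, -0.61868322]]), 't': array([-303.92868138, -226.88806604, 1487.48177692])}
{'camera_matrix': array([[412.23273989,   0.        , 325.09393206],
       [  0.        , 412.23273989, 207.63067898],
       [  0.        ,   0.        ,   1.        ]]), 'R': array([[-0.00995722, -0.99962757,  0.02540802],
       [-0.99008175,  0.00629476, -0.14035133],
       [ 0.14013913, -0.02655353, -0.9897757 ]]), 't': array([ -19.50239613,  557.40493948, 1145.55092673])}
```

```bash
sleep 0
```

```text
(no output)
```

View pics/t0.png

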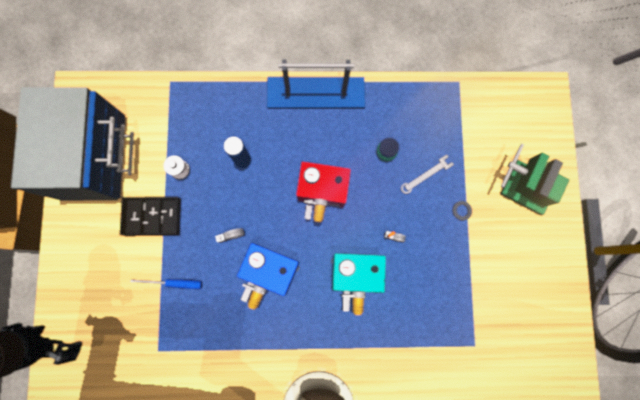

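View pics/s0.png

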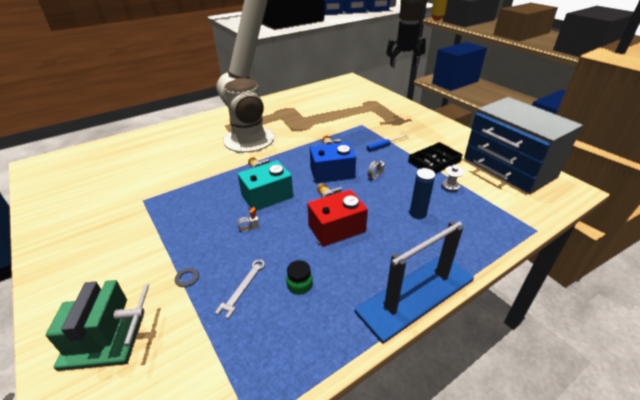

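Candidates: the small clamp with the orange key is at top (395,237) and scene (249,218). The other clamp, at top (230,235), is larger and has no orange key. Of the three inflators, red is at top (322,185), blue at (267,268) and teal at (359,272). I choose the red inflator and the orange-keyed clamp, and check both in a close crop.

Run:
```python
from h import *
z=np.load('t0.npz');p,d=z['p'],z['d'];W=cloud(d,z)
crop=np.hstack([cv2.resize(p[150:225,285:360],(375,375)),cv2.resize(p[215:260,370:415],(375,375))]);cv2.imwrite('pics/c0.png',crop)
hsv=cv2.cvtColor(p,cv2.COLOR_BGR2HSV)
m=(((hsv[...,0]<6)|(hsv[...,0]>174))&(hsv[...,1]>150)&(hsv[...,2]>100))
m[:150]=0;m[225:]=0;m[:,:285]=0;m[:,360:]=0
P=W[m];top=P[(P[:,2]>80)]
print(len(top),np.median(top,0))
print('rect',cv2.minAreaRect(top[:,:2].astype(np.float32)))
def show(r,lo):
  v0,v1,u0,u1=r
  Q=W[v0:v1,u0:u1]
  print(np.nanmedian(Q[...,2]))
  q=Q[Q[...,2]>lo]; return q
q=show((225,250,375,412),8)
print(len(q),q.mean(0),q.min(0),q.max(0)); print('rect',cv2.minAreaRect(q[:,:2].astype(np.float32)))
q=show((198,228,295,335),40); q=q[q[:,2]<110]
for x in np.arange(500,660,10):
  s=q[(q[:,0]>x)&(q[:,0]<=x+10)]
  if len(s):print(x,len(s),s[:,1].min(),s[:,1].max(),s[:,2].max())
```

```text
1368 [613.43673454 -23.51856318  89.9901694 ]
rect ((621.9080200195312, -17.916854858398438), (134.5885467529297, 97.28366088867188), 80.78929901123047)
1.2668409597502892
144 [ 474.62163725 -223.19909307   38.63715164] [ 460.23412779 -254.68313346    8.64060796] [ 488.79511196 -197.10455186   68.08247227]
rect ((474.5364990234375, -226.74240112304688), (58.20396423339844, 18.006328582763672), 77.4237289428711)
3.4480520022917376
510 25 -16.813909740142478 8.005137685642875 94.33239953550971
520 52 -16.83265535903887 33.32548633150916 96.77270723924806
530 57 -19.713721125719314 33.3065060020603 95.62256463524305
540 63 -22.586598940191685 30.445395437634325 99.59998538884369
550 67 -25.611908537747162 30.456248725163046 102.73682080435334
560 101 -49.644685593083835 32.989083312571715 102.11207118896363
570 88 -47.62521688256045 32.41002039447029 101.65476079839205
580 19 24.434993688942935 53.55899305011695 73.05647519120623
```

View pics/c0.png

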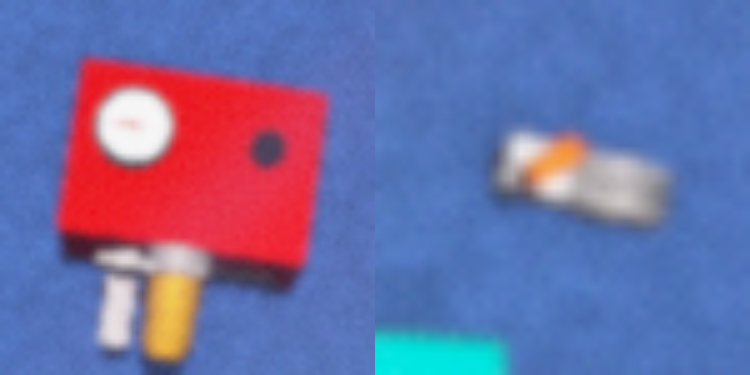

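The crop shows the red inflator, with the brass stub at left-crop (170,310) and the steel ledge on its +y side at (115,310). The chosen clamp has an orange wing key at right-crop (555,160), with its housing on the left (+y) and ring on the right. Next I plan a hover for a near look.

```bash
cat >> h.py <<'E'
def plan(cmd_p,cmd_R,p,R):
    """shift (cm) and rotvec in tool axes from commanded pose"""
    return np.round(cmd_R.T@(np.array(p)-cmd_p)/10,3), np.round((Rn.from_matrix(cmd_R).inv()*Rn.from_matrix(R)).as_rotvec(),4)
def Rdown(yaw):
    c,s=np.cos(yaw),np.sin(yaw); return np.array([[c,s,0],[s,-c,0],[0,0,-1.]])
E
python3 - <<'E'
from h import *
s=arm.read_state();c=arm.get_calibration('wrist')
R=Rn.from_quat(s['ee_rot']).as_matrix()
C=-c['R'].T@c['t']
print('cam in tool',R.T@(C-s['position']),'\naxes in tool\n',R.T@c['R'].T, c['camera_matrix'][0,0])
print(plan(np.array([240.356,576.912,231.312]),R,[440,-235,240],Rdown(-.22)))
E
```

```text
cam in tool [  68.57096228    0.21893932 -142.9727411 ] 
axes in tool
 [[ 1.16564061e-03 -9.61947583e-01 -2.73231567e-01]
 [ 9.99998797e-01  8.41586083e-04  1.30320780e-03]
 [-1.02366971e-03 -2.73232757e-01  9.61947406e-01]] 331.59819978047574
(array([49.664, 67.263, -0.735]), array([ 1.900e-03,  1.000e-04, -1.749e-01]))
```

Run:
```python
from h import *
s=arm.read_state()
R=Rn.from_quat(s['ee_rot']).as_matrix()
print(plan(np.array([240.356,576.912,231.312]),R,[490,-230,180],Rdown(-.22)))
```

```text
(array([54.086, 64.866,  5.26 ]), array([ 1.900e-03,  1.000e-04, -1.749e-01]))
```

Request:
move_arm(
  moves=[
    {"gripper":1,"xyz":[27,32.5,0],"angular":[0,0,-0.175]},
    {"gripper":1,"xyz":[27,32.5,0],"angular":[0,0,-0.175]},
    {"gripper":1,"xyz":[27,32.5,0],"angular":[0,0,-0.175]},
    {"gripper":1,"xyz":[27,32.5,0],"angular":[0,0,-0.175]},
    {"gripper":1,"xyz":[27,32.5,0],"angular":[0,0,-0.175]},
    {"gripper":1,"xyz":[27,32.5,0],"angular":[0,0,-0.175]},
    {"gripper":1,"xyz":[27,32.5,0],"angular":[0,0,-0.175]},
    {"gripper":1,"xyz":[54.1,64.9,0],"angular":[0,0,-0.175]},
    {"gripper":1,"xyz":[54.1,64.9,0],"angular":[0,0,-0.175]},
    {"gripper":1,"xyz":[54.1,64.9,0],"angular":[0,0,-0.175]},
  ],
)

```text
clock: 1.35
position: [420.4, -7.9, 231.4]
ee_rot: [0.994, -0.109, 0.0, -0.0]
contact_force: [1.2, 0.7, 0.4]
gripper_width: 85.3
```

Request:
move_arm(
  moves=[
    {"gripper":1,"xyz":[11.6,20.2,0],"angular":[0,0,0]},
    {"gripper":1,"xyz":[11.6,20.2,0],"angular":[0,0,0]},
    {"gripper":1,"xyz":[11.6,20.2,5],"angular":[0,0,0]},
    {"gripper":1,"xyz":[11.6,20.2,5],"angular":[0,0,0]},
    {"gripper":1,"xyz":[11.6,20.2,5],"angular":[0,0,0]},
    {"gripper":1,"xyz":[11.6,20.2,5],"angular":[0,0,0]},
    {"gripper":1,"xyz":[11.6,20.2,5],"angular":[0,0,0]},
  ],
)

```text
clock: 2.22
position: [489.7, -227.4, 182.3]
ee_rot: [0.994, -0.109, 0.001, 0.0]
contact_force: [-0.2, -0.2, -0.3]
gripper_width: 85.4
```

Run:
```python
from h import *
s=arm.read_state();print(s['position'],s['ee_rot'],s['contact_force'],s['wrist_torque'])
p,d,c=grab('wrist','w1.png');np.savez('w1.npz',p=p,d=d,**c)
W=cloud(d,c)
m=(W[...,2]>8)&(W[...,2]<80)&(abs(W[...,0]-474)<50)&(abs(W[...,1]+226)<50)
q=W[m];print(len(q));r=cv2.minAreaRect(q[:,:2].astype(np.float32));print(r)
vv,uu=np.where(m);print(uu.min(),uu.max(),vv.min(),vv.max())
hsv=cv2.cvtColor(p,cv2.COLOR_BGR2HSV)
o=m&(hsv[...,0]>3)&(hsv[...,0]<20)&(hsv[...,1]>140)&(hsv[...,2]>80)
k=W[o];print('key',len(k),k.max(0));t=k[k[:,2]>k[:,2].max()-4];print(len(t),t.mean(0),cv2.minAreaRect(t[:,:2].astype(np.float32)))
# housing top & ring top
h=q[(q[:,2]>30)&(q[:,2]<42)];print('mid',h.mean(0),cv2.minAreaRect(h[:,:2].astype(np.float32)))
cv2.imwrite('pics/w1c.png',cv2.resize(p[max(0,vv.min()-40):vv.max()+40,max(0,uu.min()-60):uu.max()+60],None,fx=3,fy=3)[:600,:800])
```

```text
[ 489.66909504 -227.43703284  182.26971559] [ 9.94056795e-01 -1.08859714e-01  8.06279627e-04  2.29957609e-05] [-0.15411637 -0.23754008 -0.27574806] [-0.02328806  0.02108173  0.05874318]
1567
((473.91876220703125, -226.5883331298828), (59.443260192871094, 18.694469451904297), 75.53911590576172)
286 350 182 219
key 260 [ 486.60219828 -199.08542214   68.51918182]
235 [ 478.75978071 -208.69454687   66.23136961] ((478.519287109375, -208.56057739257812), (8.53427505493164, 19.81842041015625), 33.75796127319336)
mid [ 474.4071887  -229.24228848   35.78675225] ((474.0892639160156, -225.25042724609375), (56.10737228393555, 18.35242462158203), 75.57679748535156)
```

Request:
move_arm(
  moves=[
    {"gripper":1,"xyz":[-1.96,0.25,8],"angular":[0,0,0.035]},
    {"gripper":1,"xyz":[-1.96,0.25,10],"angular":[0,0,0.035]},
    {"gripper":1,"xyz":[-1.96,0.25,12],"angular":[0,0,0.035]},
    {"gripper":1,"xyz":[-1.96,0.25,14],"angular":[0,0,0.035]},
    {"gripper":1,"xyz":[-1.96,0.25,16],"angular":[0,0,0.035]},
    {"gripper":1,"xyz":[-1.96,0.25,17],"angular":[0,0,0.035]},
    {"gripper":1,"xyz":[-1.96,0.25,17],"angular":[0,0,0.035]},
    {"gripper":1,"xyz":[-1.96,0.25,17],"angular":[0,0,0.035]},
  ],
)

```text
clock: 3.28
position: [470.6, -226.5, 12.2]
ee_rot: [0.992, -0.127, 0.001, 0.0]
contact_force: [0.3, 0.0, 0.2]
gripper_width: 85.2
```

Run:
```python
from h import *
for i in range(2):
    s=arm.read_state();print(s['position'],s['ee_rot'],s['contact_force'],s['wrist_torque'])
    p,d,c=grab('wrist','w2.png')
R=Rn.from_quat(s['ee_rot']).as_matrix()
for P in ([473.9,-226.6,35],[473.9,-226.6,19]): print(R.T@(np.array(P)-s['position']))
```

```text
[ 470.55492542 -226.48690794   12.2475995 ] [ 9.91937218e-01 -1.26726824e-01  9.27565699e-04  8.61405750e-05] [0.31834629 0.00908676 0.22754294] [ 0.00992628 -0.00621953 -0.04017151]
[ 470.5189763  -226.5468643    12.25718052] [ 9.91923232e-01 -1.26835865e-01  9.80013573e-04  6.26501851e-05] [-0.6479501  -0.02528775  0.05686802] [ 0.00885007 -0.01897906  0.00489807]
[  3.33018198  -0.8021445  -22.73623616]
[ 3.29882056 -0.80015549 -6.73626702]
```

View pics/w2.png

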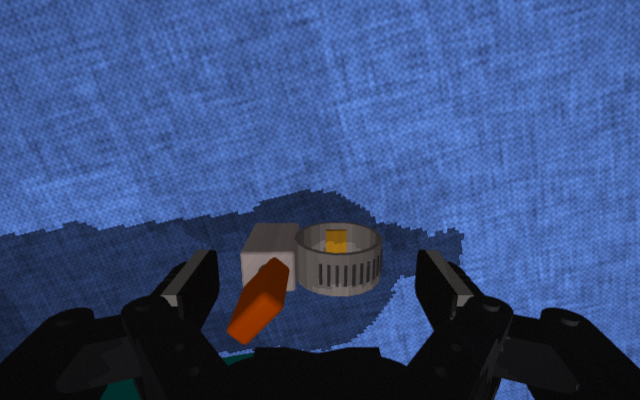

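The clamp lies between the open fingers, with the housing at (270,255), the ring at (340,258) and the key clear at (260,300). I now descend and close.

Request:
move_arm(
  moves=[
    {"gripper":1,"xyz":[-0.05,-0.08,0.6],"angular":[0,0,0]},
    {"gripper":1,"xyz":[-0.05,-0.08,1.1],"angular":[0,0,0]},
    {"gripper":1,"xyz":[-0.05,-0.08,1.1],"angular":[0,0,0]},
    {"gripper":-1,"xyz":[-0.05,-0.08,1.1],"angular":[0,0,0]},
    {"gripper":-1,"xyz":[-0.05,-0.08,1.1],"angular":[0,0,0]},
    {"gripper":-1,"xyz":[-0.05,-0.08,1.1],"angular":[0,0,0]},
    {"gripper":-1,"xyz":[-0.05,-0.08,1.1],"angular":[0,0,0]},
    {"gripper":-1,"xyz":[-0.05,-0.08,1.1],"angular":[0,0,0]},
  ],
)

```text
clock: 4.38
position: [470.1, -225.7, 1.2]
ee_rot: [0.992, -0.127, 0.001, 0.0]
contact_force: [-0.5, 2.0, 5.9]
gripper_width: 58.4
```

Request:
move_arm(
  moves=[
    {"gripper":-1,"xyz":[0,0,-3],"angular":[0,0,0]},
    {"gripper":-1,"xyz":[0,0,-8],"angular":[0,0,0]},
    {"gripper":-1,"xyz":[0,0,-12],"angular":[0,0,0]},
    {"gripper":-1,"xyz":[-1.4,-6,-12],"angular":[0,0,-0.05]},
    {"gripper":-1,"xyz":[-2.8,-12,-12],"angular":[0,0,-0.09]},
    {"gripper":-1,"xyz":[-4.2,-18,-12],"angular":[0,0,-0.09]},
    {"gripper":-1,"xyz":[-5.5,-23.6,-12],"angular":[0,0,-0.09]},
    {"gripper":-1,"xyz":[-5.5,-23.6,-9],"angular":[0,0,-0.09]},
    {"gripper":-1,"xyz":[-5.5,-23.6,-7.5],"angular":[0,0,-0.09]},
    {"gripper":-1,"xyz":[-5.5,-23.6,-7.5],"angular":[0,0,-0.09]},
  ],
)

```text
clock: 5.62
position: [474.6, 16.4, 74.1]
ee_rot: [0.997, -0.082, -0.002, 0.001]
contact_force: [-0.3, -0.3, -0.7]
gripper_width: 57.8
```

Run:
```python
from h import *
s=arm.read_state();print(s['position'],s['ee_rot'],s['contact_force'],s['wrist_torque'],s['gripper_width'])
p,d,c=grab('wrist','w3.png');np.savez('w3.npz',p=p,d=d,**c)
```

```text
[474.55953581  16.38711417  74.12753565] [ 9.96612959e-01 -8.22146404e-02 -1.69034687e-03  7.10644608e-04] [-0.26869223 -0.2933048  -0.71779768] [-0.00633673  0.00875265 -0.01490264] 57.78808603789511
```

View pics/w3.png

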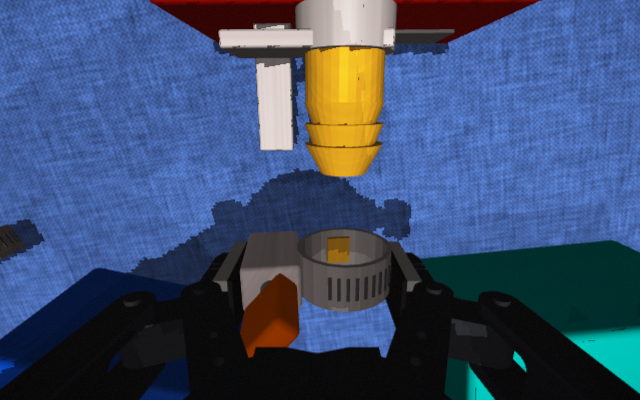

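The clamp is held square, with the ring at (345,268) and the housing at (270,270). The stub is straight ahead at (345,100), with the ledge at (275,100) and the plate at (335,38). I fit both axes as cylinders in the tool frame, from this one view.

```bash
cat > fit.py <<'E'
from h import *
from scipy.optimize import least_squares
def cyl(P,r):
    def f(a): return np.hypot(P[:,1]-a[0]-a[1]*(P[:,0]-x0),P[:,2]-a[2]-a[3]*(P[:,0]-x0))-r
    x0=P[:,0].mean(); s=least_squares(f,[np.median(P[:,1]),0,P[:,2].min()+r,0],loss='soft_l1',f_scale=.5)
    return x0,s.x,np.sqrt(np.mean(f(s.x)**2))
def analyse(p,d,c,tR,tp):
    T=(cloud(d,c)-tp)@tR   # tool frame
    hsv=cv2.cvtColor(p,cv2.COLOR_BGR2HSV); v,u=np.mgrid[:400,:640]
    yel=(hsv[...,0]>15)&(hsv[...,0]<32)&(hsv[...,1]>150)&(hsv[...,2]>90)
    return T,hsv,yel,u,v
E
python3 - <<'E'
from fit import *
z=np.load('w3.npz');p,d=z['p'],z['d'];c=z
tp=np.array([474.56,16.39,74.13]);tR=Rn.from_quat([ 9.96612959e-01,-8.22146404e-02,-1.69e-03,7.1e-04]).as_matrix()
T,hsv,yel,u,v=analyse(p,d,c,tR,tp)
st=yel&(v<185)&(v>10)&np.isfinite(T[...,0]); S=T[st]; print('stub x',np.percentile(S[:,0],[0.5,99.5]))
root=np.percentile(S[:,0],99.5)
pl=S[(S[:,0]>root-16)&(S[:,0]<root-1)]
print('plain',cyl(pl,15.2),pl.mean(0))
for x in np.arange(root-46,root,4):
  q=S[(S[:,0]>x)&(S[:,0]<x+4)]
  if len(q): print(round(x,1),q[:,1].min().round(1),q[:,1].max().round(1),'mid',((q[:,1].min()+q[:,1].max())/2).round(2),'top',q[:,2].min().round(2))
col=(v<40)&(u>300)&(u<392)&(hsv[...,1]<60)&np.isfinite(T[...,0]);C=T[col];C=C[(C[:,0]>root+1)&(C[:,0]<root+14)]
print('collar',len(C),cyl(C,18.5))
g=(u>302)&(u<392)&(v>225)&(v<312)&(hsv[...,1]<90)&np.isfinite(T[...,0]);G=T[g]
G=G[(abs(G[:,0]-4)<12)&(G[:,2]<0)&(G[:,2]>-40)]
print('ring',len(G),G.min(0),G.max(0))
top=G[np.hypot(G[:,1]-10.4,G[:,2]+18)>17.9]
print(cyl(top,19),'xr',np.percentile(top[:,0],[1,99]))
h=(u>240)&(u<300)&(v>232)&(v<340)&(hsv[...,1]<60)&np.isfinite(T[...,0]);H=T[h];H=H[(abs(H[:,0]-4)<12)&(H[:,2]<-25)]
print('housing',H.min(0),H.max(0),np.percentile(H,[2,50,98],axis=0)); print(cv2.minAreaRect(H[:,:2].astype(np.float32)))
# ledge & plate
L=T[(u>258)&(u<294)&(v>60)&(v<148)&(hsv[...,1]<60)];L=L[np.isfinite(L[:,0])]
print('ledge',np.percentile(L,[5,50,95],axis=0));print(cv2.minAreaRect(L[L[:,2]<np.median(L[:,2])+2][:,:2].astype(np.float32)))
A=np.c_[L[:,:2],np.ones(len(L))];print('ledge plane',np.linalg.lstsq(A,L[:,2],rcond=None)[0])
E
```

```text
stub x [41.40033409 86.60995717]
plain (np.float64(78.24655287347142), array([ 1.06925395e+01, -1.18535044e-02, -6.38443424e+00, -1.63086040e-03]), np.float64(0.5247687855887762)) [ 78.24655287   9.90006374 -18.98118711]
40.6 0.8 21.7 mid 11.2 top -18.39
44.6 -1.6 22.7 mid 10.54 top -20.81
48.6 -3.6 25.2 mid 10.8 top -22.56
52.6 -3.5 24.8 mid 10.65 top -22.82
56.6 -4.0 38.2 mid 17.08 top -22.89
60.6 -2.8 25.3 mid 11.26 top -22.74
64.6 -4.3 25.6 mid 10.64 top -23.52
68.6 -3.9 25.2 mid 10.63 top -24.1
72.6 -3.9 25.2 mid 10.66 top -23.43
76.6 -4.3 25.3 mid 10.49 top -23.5
80.6 -4.2 25.3 mid 10.56 top -23.31
84.6 -4.2 25.1 mid 10.46 top -23.83
collar 3560 (np.float64(94.52324963682021), array([ 1.05265507e+01,  6.36602748e-03, -6.51261783e+00,  1.75749008e-02]), np.float64(0.6636016931437426))
ring 6065 [ -7.82335395  -5.65197289 -39.09933326] [ 1.40158104e+01  3.25319695e+01 -5.72522114e-03]
(np.float64(4.652170814626005), array([ 1.11379667e+01, -4.06765763e-02, -1.84056769e+01, -2.84198675e-03]), np.float64(0.5703751176648615)) xr [-5.30463029 13.30794532]
housing [ -7.89307835 -29.15643887 -59.5038235 ] [ 13.2209214   -5.21054452 -25.00604773] [[ -2.3606755  -27.15288415 -38.3813557 ]
 [ 11.01261877 -19.19310329 -36.03699845]
 [ 12.90655147  -6.25778176 -25.51848345]]
((2.7583866119384766, -17.104698181152344), (23.91602897644043, 21.03119468688965), 89.33120727539062)
ledge [[ 50.03852339 -25.61672905  13.6910687 ]
 [ 67.39880804 -18.62048697  14.76620045]
 [ 84.5430854  -11.78441303  15.9564455 ]]
((67.1764907836914, -19.121538162231445), (15.91938591003418, 38.30034255981445), 89.59553527832031)
ledge plane [-1.06220958e-02  6.88607095e-02  1.70693644e+01]
```

Request:
move_arm(
  moves=[
    {"gripper":-1,"xyz":[0,0,0.6],"angular":[0,0,0]},
    {"gripper":-1,"xyz":[0.5,0,1.2],"angular":[0,0,0]},
    {"gripper":-1,"xyz":[1.2,0,1.2],"angular":[0,0,0]},
    {"gripper":-1,"xyz":[1.8,0,1.2],"angular":[0,0,0]},
    {"gripper":-1,"xyz":[2.2,0,1.2],"angular":[0,0,0]},
    {"gripper":-1,"xyz":[2.2,0,1.2],"angular":[0,0,0]},
    {"gripper":-1,"xyz":[2.2,0,1.2],"angular":[0,0,0]},
  ],
)

```text
clock: 6.55
position: [497.3, 12.9, 63.3]
ee_rot: [0.997, -0.082, -0.0, 0.0]
contact_force: [-0.8, -0.2, -1.3]
gripper_width: 58.0
```

Run:
```python
from fit import *
s=arm.read_state();print(s['position'],s['ee_rot'],s['contact_force'],s['wrist_torque'])
p,d,c=grab('wrist','w4.png');np.savez('w4.npz',p=p,d=d,**c)
tR=Rn.from_quat(s['ee_rot']).as_matrix()
T,hsv,yel,u,v=analyse(p,d,c,tR,s['position'])
S=T[yel&(T[...,0]>15)&(T[...,2]<10)]; root=np.percentile(S[:,0],99.5);print(np.percentile(S[:,0],[.5,99.5]))
pl=S[(S[:,0]>root-16)&(S[:,0]<root-1)];print('plain',cyl(pl,15.2))
q=S[(S[:,0]>root-16)];print((np.percentile(q[:,1],1)+np.percentile(q[:,1],99))/2)
g=(hsv[...,1]<90)&(abs(T[...,0]-4)<12)&(abs(T[...,1]-10.5)<20)&(abs(T[...,2]+19)<20);G=T[g]
rr=np.hypot(G[:,1]-10.6,G[:,2]+18.2); top=G[(rr>18.2)&(rr<20)]
print('ring',len(top),cyl(top,19),np.percentile(top[:,0],[1,99]))
```

```text
[497.29717384  12.9247005   63.3053829 ] [ 9.96601985e-01 -8.23679051e-02 -1.04836853e-04  1.64003580e-06] [-0.77379364 -0.22460025 -1.26297712] [0.02889047 0.05241587 0.02893341]
[18.56949596 63.33338492]
plain (np.float64(54.98050291686245), array([ 1.09953962e+01, -9.14687231e-03, -1.70203895e+01,  4.65512395e-03]), np.float64(0.5131950775542756))
10.757963793396966
ring 3738 (np.float64(4.731316420439649), array([ 1.10413754e+01, -2.28544862e-02, -1.83580017e+01, -5.77360085e-03]), np.float64(0.40556281379016756)) [-5.13950165 13.25835694]
```

View pics/w4.png

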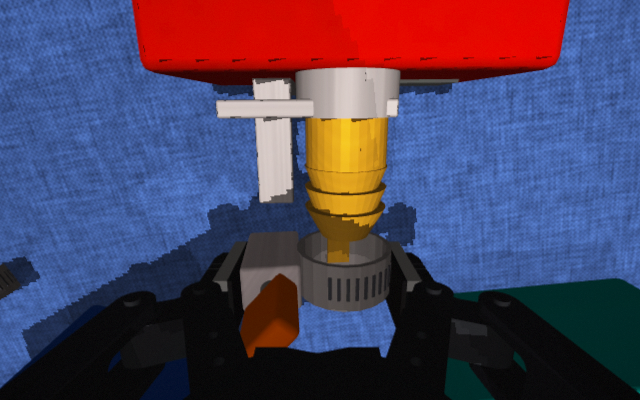

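The image shows the nose at (345,225) just ahead of the ring at (345,250), aligned sideways and 1.4 mm low. I lower that amount and slide on.

Request:
move_arm(
  moves=[
    {"gripper":-1,"xyz":[0,0,0.14],"angular":[0,0,0]},
    {"gripper":-1,"xyz":[0,0,0.14],"angular":[0,0,0]},
    {"gripper":-1,"xyz":[0.4,0,0.14],"angular":[0,0,0]},
    {"gripper":-1,"xyz":[0.8,0,0.14],"angular":[0,0,0]},
    {"gripper":-1,"xyz":[1.2,0,0.14],"angular":[0,0,0]},
    {"gripper":-1,"xyz":[1.5,0,0.14],"angular":[0,0,0]},
    {"gripper":-1,"xyz":[1.8,0,0.14],"angular":[0,0,0]},
    {"gripper":-1,"xyz":[1.8,0,0.14],"angular":[0,0,0]},
  ],
)

```text
clock: 7.6
position: [515.4, 10.0, 61.9]
ee_rot: [0.997, -0.082, 0.0, -0.0]
contact_force: [-0.3, -0.4, -1.5]
gripper_width: 57.9
```

Free so far, so I continue over the barbs.

Request:
move_arm(
  moves=[
    {"gripper":-1,"xyz":[0.4,0,0],"angular":[0,0,0]},
    {"gripper":-1,"xyz":[0.8,0,0],"angular":[0,0,0]},
    {"gripper":-1,"xyz":[1.2,0,0],"angular":[0,0,0]},
    {"gripper":-1,"xyz":[1.5,0,0],"angular":[0,0,0]},
    {"gripper":-1,"xyz":[1.5,0,0],"angular":[0,0,0]},
  ],
)

```text
clock: 8.22
position: [530.3, 7.5, 61.8]
ee_rot: [0.997, -0.082, 0.0, -0.0]
contact_force: [-0.7, -1.0, -1.6]
gripper_width: 58.2
```

Run:
```python
from fit import *
s=arm.read_state();print(s['position'],s['ee_rot'],s['contact_force'],s['wrist_torque'])
p,d,c=grab('wrist','w5.png')
tR=Rn.from_quat(s['ee_rot']).as_matrix()
T,hsv,yel,u,v=analyse(p,d,c,tR,s['position'])
S=T[yel&(T[...,0]>14)&(T[...,2]<0)]; print(np.percentile(S[:,0],[.5,99.5]));print(cyl(S[S[:,0]>np.percentile(S[:,0],99.5)-13],15.2))
g=(hsv[...,1]<90)&(abs(T[...,0]-4)<12)&(abs(T[...,1]-10.5)<20)&(abs(T[...,2]+19)<20);G=T[g]
rr=np.hypot(G[:,1]-10.6,G[:,2]+18.2); top=G[(rr>18.2)&(rr<20)]
print('ring',len(top),cyl(top,19),np.percentile(top[:,0],[1,99]))
```

```text
[530.25362707   7.53574383  61.84588273] [ 9.96600292e-01 -8.23884587e-02  7.38065220e-06 -8.38999798e-06] [-0.70431964 -0.9914411  -1.62683677] [-0.0268202   0.01315661 -0.04437097]
[14.12313546 28.99262462]
(np.float64(22.823483872373714), array([ 1.11115700e+01, -1.17743927e-02, -1.85168962e+01, -3.87180702e-04]), np.float64(0.5205276697623462))
ring 3652 (np.float64(4.674346105330414), array([ 1.10699799e+01, -2.69562561e-02, -1.83478477e+01, -4.30034845e-03]), np.float64(0.39336877435878875)) [-5.17388071 13.22062516]
```

Request:
move_arm(
  moves=[
    {"gripper":-1,"xyz":[0.4,0,0],"angular":[0,0,0]},
    {"gripper":-1,"xyz":[0.8,0,0],"angular":[0,0,0]},
    {"gripper":-1,"xyz":[1.1,0,0],"angular":[0,0,0]},
    {"gripper":-1,"xyz":[1.3,0,0],"angular":[0,0,0]},
    {"gripper":-1,"xyz":[1.4,0,0],"angular":[0,0,0]},
    {"gripper":-1,"xyz":[1.4,0,0],"angular":[0,0,0]},
  ],
)

```text
clock: 9.02
position: [543.8, 5.2, 61.9]
ee_rot: [0.997, -0.082, -0.0, 0.0]
contact_force: [0.1, -0.7, -1.3]
gripper_width: 57.9
```

Request:
move_arm(
  moves=[
    {"gripper":-1,"xyz":[0.05,0,0],"angular":[0,0,0]},
    {"gripper":-1,"xyz":[0.1,0,0],"angular":[0,0,0]},
    {"gripper":-1,"xyz":[0.15,0,0],"angular":[0,0,0]},
  ],
)

```text
clock: 9.4
position: [545.3, 5.0, 61.9]
ee_rot: [0.997, -0.082, 0.0, 0.0]
contact_force: [0.3, -1.0, -1.1]
gripper_width: 57.7
```

Request:
move_arm(
  moves=[
    {"gripper":-1,"xyz":[0.05,0,0],"angular":[0,0,0]},
    {"gripper":-1,"xyz":[0.1,0,0],"angular":[0,0,0]},
    {"gripper":-1,"xyz":[0.1,0,0],"angular":[0,0,0]},
  ],
)

```text
clock: 9.78
position: [546.4, 4.8, 61.9]
ee_rot: [0.997, -0.082, 0.0, -0.0]
contact_force: [-0.9, 0.9, -1.1]
gripper_width: 58.0
```

Request:
move_arm(
  moves=[
    {"gripper":-1,"xyz":[0.05,0,0],"angular":[0,0,0]},
    {"gripper":-1,"xyz":[0.05,0,0],"angular":[0,0,0]},
  ],
)

```text
clock: 10.02
position: [546.8, 4.8, 61.9]
ee_rot: [0.997, -0.082, 0.0, -0.0]
contact_force: [-0.1, -0.4, -1.1]
gripper_width: 58.4
```

Request:
move_arm(
  moves=[
    {"gripper":-1,"xyz":[0.05,0,0],"angular":[0,0,0]},
    {"gripper":-1,"xyz":[0.1,0,0],"angular":[0,0,0]},
    {"gripper":-1,"xyz":[0.1,0,0],"angular":[0,0,0]},
  ],
)

```text
clock: 10.4
position: [547.5, 4.6, 61.8]
ee_rot: [0.997, -0.082, -0.0, 0.0]
contact_force: [-1.0, 0.1, -0.1]
gripper_width: 57.7
```

Run:
```python
from fit import *
s=arm.read_state();print(s['position'],s['ee_rot'],s['contact_force'],s['wrist_torque'])
p,d,c=grab('wrist'); cv2.imwrite('pics/w6.png',cv2.resize(p[120:345,190:450],None,fx=2.5,fy=2.5))
```

```text
[547.52931618   4.58790894  61.81746828] [ 9.96602847e-01 -8.23569206e-02 -3.13430406e-04  6.84239737e-05] [-0.96266294  0.0934272  -0.12621209] [0.1375947  0.22351809 0.00245076]
```

View pics/w6.png

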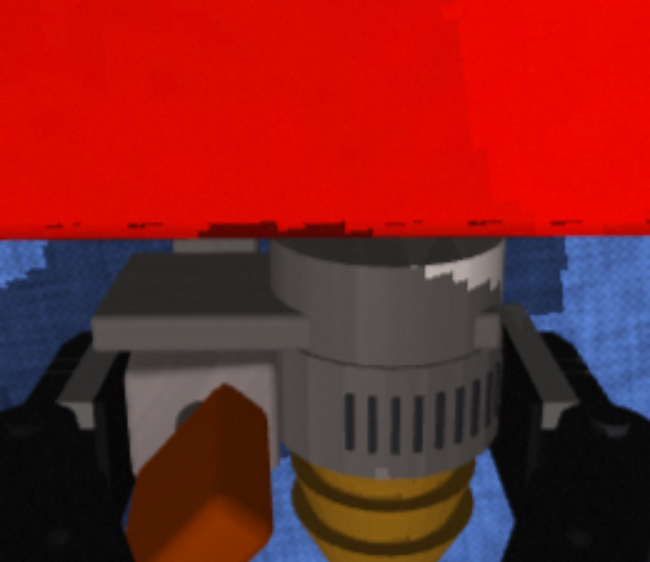

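The ring is at the collar face, with the seam at crop (390,360), and contact is just beginning. I press a little further.

Request:
move_arm(
  moves=[
    {"gripper":-1,"xyz":[0.05,0,0],"angular":[0,0,0]},
    {"gripper":-1,"xyz":[0.05,0,0],"angular":[0,0,0]},
    {"gripper":-1,"xyz":[0.05,0,0],"angular":[0,0,0]},
  ],
)

```text
clock: 10.82
position: [547.6, 4.5, 61.8]
ee_rot: [0.997, -0.082, -0.001, 0.0]
contact_force: [-2.6, 1.9, 1.5]
gripper_width: 58.0
```

Request:
move_arm(
  moves=[
    {"gripper":-1,"xyz":[0.05,0,0],"angular":[0,0,0]},
    {"gripper":-1,"xyz":[0.05,0,0],"angular":[0,0,0]},
    {"gripper":-1,"xyz":[0.05,0,0],"angular":[0,0,0]},
  ],
)

```text
clock: 11.2
position: [547.7, 4.5, 61.7]
ee_rot: [0.997, -0.083, -0.001, 0.0]
contact_force: [-5.2, 2.3, 0.6]
gripper_width: 58.0
```

Request:
move_arm(
  moves=[
    {"gripper":-1,"xyz":[0.05,0,0],"angular":[0,0,0]},
    {"gripper":-1,"xyz":[0.05,0,0.08],"angular":[0,0,0]},
    {"gripper":-1,"xyz":[0.05,0,0.15],"angular":[0,0,0]},
    {"gripper":-1,"xyz":[0.05,0,0.15],"angular":[0,0,0]},
  ],
)

```text
clock: 11.7
position: [547.6, 4.1, 60.4]
ee_rot: [0.997, -0.083, -0.002, 0.0]
contact_force: [-6.4, 1.7, 2.8]
gripper_width: 58.4
```

Request:
move_arm(
  moves=[
    {"gripper":0.9,"xyz":[-0.1,0,0],"angular":[0,0,0]},
    {"gripper":0.9,"xyz":[-0.15,0,0],"angular":[0,0,0]},
    {"gripper":0.9,"xyz":[-0.15,0,0],"angular":[0,0,0]},
    {"gripper":0.9,"xyz":[-0.15,0,0],"angular":[0,0,0]},
    {"gripper":0.9,"xyz":[-0.15,0,-2],"angular":[0,0,0]},
    {"gripper":0.9,"xyz":[-0.15,0,-5],"angular":[0,0,0]},
    {"gripper":0.9,"xyz":[-0.15,0,-8],"angular":[0,0,0]},
    {"gripper":0.9,"xyz":[-0.15,0,-8],"angular":[0,0,0]},
    {"gripper":0.9,"xyz":[-0.15,0,-8],"angular":[0,0,0]},
  ],
)

```text
clock: 12.82
position: [547.3, 4.5, 139.9]
ee_rot: [0.997, -0.082, -0.0, -0.0]
contact_force: [-0.1, 1.2, -0.2]
gripper_width: 81.3
```

Run:
```python
from fit import *
s=arm.read_state();print(s['position'],s['ee_rot'],s['contact_force'],s['wrist_torque'],s['joints'])
p,d,c=grab('wrist','w7.png');np.savez('w7.npz',p=p,d=d,**c)
W=cloud(d,c);hsv=cv2.cvtColor(p,cv2.COLOR_BGR2HSV)
o=(hsv[...,0]>3)&(hsv[...,0]<14)&(hsv[...,1]>140)&(hsv[...,2]>60)&(W[...,2]>90)&(W[...,2]<140)&(W[...,0]<580)&(W[...,0]>510)
k=W[o];print('key',len(k),k.min(0),k.max(0));t=k[k[:,2]>k[:,2].max()-5];print(len(t),t.mean(0),cv2.minAreaRect(t[:,:2].astype(np.float32)))
R=Rdown(-.163);
v,u=np.where(o);cv2.imwrite('pics/w7c.png',cv2.resize(p[v.min()-60:v.max()+40,u.min()-50:u.max()+140],None,fx=3,fy=3)[:600,:800])
```

```text
[547.33581855   4.5468295  139.94393349] [ 9.96592822e-01 -8.24779255e-02 -3.69525849e-04 -4.78473279e-05] [-0.10013426  1.20207717 -0.1768179 ] [-0.01761501 -0.03258453 -0.02687334] [ 3.04362637e-01  3.39630969e-01 -3.11147790e-01 -4.61683110e-04
 -9.20665923e-01  1.10156980e+00]
key 930 [545.97762878  11.056013   101.42548087] [563.21228725  30.71447474 127.12519009]
639 [555.12378266  20.88660554 125.04266831] ((554.499755859375, 21.217567443847656), (9.08388900756836, 20.172561645507812), 37.6514892578125)
```

View pics/w7c.png

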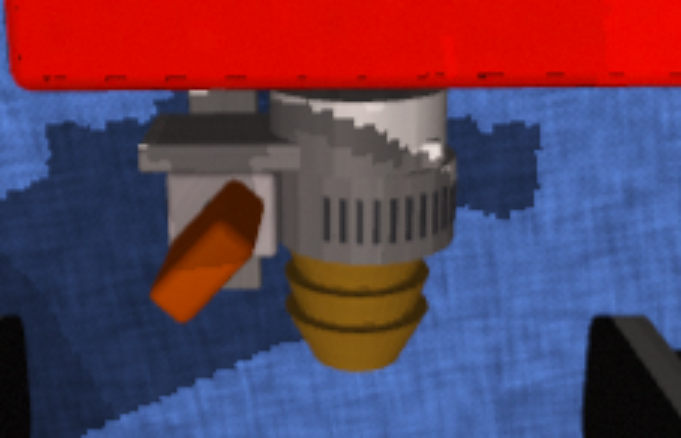

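The clamp hangs home against the plate, with no gap at the seam near crop (370,150). The key is at world (554.5, 21.2) and its 9 mm axis lies at 37.7°. I turn the tool onto it and then descend.

Request:
move_arm(
  moves=[
    {"gripper":-0.2,"xyz":[0.44,-1.77,0],"angular":[0,0,0.18]},
    {"gripper":-0.2,"xyz":[0.44,-1.77,0],"angular":[0,0,0.36]},
    {"gripper":-0.2,"xyz":[0.44,-1.77,0],"angular":[0,0,0.54]},
    {"gripper":-0.2,"xyz":[0.44,-1.77,0],"angular":[0,0,0.7]},
    {"gripper":-0.2,"xyz":[0.44,-1.77,0],"angular":[0,0,0.75]},
    {"gripper":-0.2,"xyz":[0.44,-1.77,0],"angular":[0,0,0.75]},
    {"gripper":-0.2,"xyz":[0.44,-1.77,0],"angular":[0,0,0.75]},
  ],
)

```text
clock: 13.75
position: [554.7, 21.2, 139.7]
ee_rot: [0.897, -0.441, -0.0, 0.0]
contact_force: [-0.4, 0.2, -0.5]
gripper_width: 34.6
```

Run:
```python
from fit import *
s=arm.read_state();print(s['position'],s['ee_rot'],s['gripper_width'],s['wrist_torque'])
p,d,c=grab('wrist','w8.png')
W=cloud(d,c);hsv=cv2.cvtColor(p,cv2.COLOR_BGR2HSV)
o=(hsv[...,0]>3)&(hsv[...,0]<14)&(hsv[...,1]>140)&(hsv[...,2]>60)&(W[...,2]>90)&(W[...,2]<140)&(W[...,0]<580)&(W[...,0]>510)
k=W[o];t=k[k[:,2]>k[:,2].max()-5];r=cv2.minAreaRect(t[:,:2].astype(np.float32));print(len(t),r,k[:,2].max())
tR=Rn.from_quat(s['ee_rot']).as_matrix();print('key in tool',tR.T@(np.array([*r[0],112])-s['position']),'yaw',np.degrees(np.arctan2(tR[1,0],tR[0,0])))
```

```text
[554.73040235  21.24575863 139.73953645] [ 8.97361311e-01 -4.41296078e-01 -4.88327708e-04  4.58750098e-04] 34.60997299640196 [-0.02001642  0.01128717 -0.02236507]
587 ((554.595458984375, 20.863603591918945), (8.303206443786621, 19.476530075073242), 37.923946380615234) 127.18876255927536
key in tool [ 0.23336339  0.30539272 27.73983438] yaw -52.37324018768092
```

Request:
move_arm(
  moves=[
    {"gripper":-0.2,"xyz":[0.02,0.03,1.5],"angular":[0,0,0]},
    {"gripper":-0.2,"xyz":[0.02,0.03,3],"angular":[0,0,0]},
    {"gripper":-0.2,"xyz":[0.02,0.03,3.9],"angular":[0,0,0]},
    {"gripper":-0.2,"xyz":[0.02,0.03,3.9],"angular":[0,0,0]},
    {"gripper":-1,"xyz":[0.02,0.03,3.9],"angular":[0,0,0]},
    {"gripper":-1,"xyz":[0.02,0.03,3.9],"angular":[0,0,0]},
    {"gripper":-1,"xyz":[0.02,0.03,3.9],"angular":[0,0,0]},
    {"gripper":-1,"xyz":[0.02,0.03,3.9],"angular":[0,0,0]},
  ],
)

```text
clock: 14.8
position: [554.8, 20.8, 101.9]
ee_rot: [0.897, -0.442, 0.0, 0.0]
contact_force: [-1.3, -0.7, 3.6]
gripper_width: 7.6
```

Run:
```python
from bench import arm
s=arm.read_state()
for k in ('position','ee_rot','contact_force','wrist_torque','gripper_width','joints'):print(k,s[k].round(3) if hasattr(s[k],'round') else s[k])
```

```text
position [554.813  20.819 101.874]
ee_rot [ 0.897 -0.442  0.     0.   ]
contact_force [-1.287 -0.669  3.649]
wrist_torque [-0.369  0.622  0.132]
gripper_width 7.596472287933857
joints [ 0.33   0.396 -0.336  0.    -0.838  0.326]
```

Request:
move_arm(
  moves=[
    {"gripper":-1,"xyz":[0.07,-0.07,0],"angular":[0,0,0]},
    {"gripper":-1,"xyz":[0.07,-0.07,0],"angular":[0,0,0.15]},
    {"gripper":-1,"xyz":[0.07,-0.07,0],"angular":[0,0,0.3]},
    {"gripper":-1,"xyz":[0.07,-0.07,0],"angular":[0,0,0.45]},
    {"gripper":-1,"xyz":[0.07,-0.07,0],"angular":[0,0,0.6]},
    {"gripper":-1,"xyz":[0.07,-0.07,0],"angular":[0,0,0.6]},
  ],
)

```text
clock: 15.55
position: [554.9, 20.9, 101.8]
ee_rot: [0.726, -0.688, -0.001, 0.001]
contact_force: [-4.5, 1.5, 6.5]
gripper_width: 7.7
```

```bash
cat > st.py <<'E'
from bench import arm
import numpy as np
from scipy.spatial.transform import Rotation as Rn
s=arm.read_state();R=Rn.from_quat(s['ee_rot']).as_matrix()
print('pos',s['position'].round(2),'yaw',np.arctan2(R[1,0],R[0,0]).round(4),'turned',(-.914-np.arctan2(R[1,0],R[0,0])).round(3),'F',s['contact_force'].round(2),'M',s['wrist_torque'].round(3),'w',round(s['gripper_width'],2),'j6',s['joints'][5].round(3),s['joint_efforts'][5])
E
python3 st.py
```

```text
pos [554.87  20.92 101.82] yaw -1.5163 turned 0.602 F [-4.54  1.54  6.5 ] M [ 0.179  1.42  -0.07 ] w 7.69 j6 -0.274 -0.12349349912256002
```

Request:
move_arm(
  moves=[
    {"gripper":-1,"xyz":[0,0,0],"angular":[0,0,0.1]},
    {"gripper":-1,"xyz":[0,0,0],"angular":[0,0,0.15]},
  ],
)

```text
clock: 15.8
position: [554.3, 21.7, 101.8]
ee_rot: [-0.672, 0.74, 0.001, -0.001]
contact_force: [-6.8, 4.1, 8.3]
gripper_width: 7.7
```

```bash
python3 st.py
```

```text
pos [554.26  21.7  101.78] yaw -1.6669 turned 0.753 F [-6.76  4.13  8.26] M [1.356 2.105 0.137] w 7.73 j6 -0.425 0.05283460719510913
```

Request:
move_arm(
  moves=[
    {"gripper":-1,"xyz":[0,0,0],"angular":[0,0,0.1]},
    {"gripper":-1,"xyz":[0,0,0],"angular":[0,0,0.1]},
  ],
)

```text
clock: 16.05
position: [554.2, 21.7, 101.7]
ee_rot: [-0.635, 0.773, 0.001, -0.001]
contact_force: [-7.2, 4.4, 7.6]
gripper_width: 7.7
```

```bash
python3 st.py
```

```text
pos [554.21  21.73 101.74] yaw -1.7657 turned 0.852 F [-7.22  4.35  7.64] M [1.229 2.073 0.107] w 7.67 j6 -0.524 -0.17443981021642685
```

Request:
move_arm(
  moves=[
    {"gripper":-1,"xyz":[0,0,0],"angular":[0,0,0.1]},
    {"gripper":-1,"xyz":[0,0,0],"angular":[0,0,0.1]},
  ],
)

```text
clock: 16.3
position: [554.2, 21.7, 101.8]
ee_rot: [-0.595, 0.803, 0.001, -0.001]
contact_force: [-8.2, 3.3, 7.9]
gripper_width: 7.3
```

```bash
python3 st.py
```

```text
pos [554.19  21.67 101.77] yaw -1.866 turned 0.952 F [-8.18  3.34  7.93] M [ 1.235  2.049 -0.063] w 7.32 j6 -0.624 -0.08205139311030507
```

```bash
cat > av.py <<'E'
from bench import arm
import numpy as np
from scipy.spatial.transform import Rotation as Rn
L=[]
for i in range(8):
    s=arm.read_state();R=Rn.from_quat(s['ee_rot']).as_matrix()
    L.append(np.r_[s['position'],np.arctan2(R[1,0],R[0,0]),s['contact_force'],s['wrist_torque'],s['joint_efforts'][5]])
    arm.get_image('wrist')
L=np.array(L);m=L.mean(0)
print('pos',m[:3].round(2),'turned',(-.914-m[3]).round(3),'F',m[4:7].round(2),'M',m[7:10].round(3),'sd',L[:,9].std().round(3),'eff6',m[10].round(3),L[:,10].std().round(3),s['clock'])
E
python3 av.py
```

```text
pos [554.19  21.68 101.75] turned 0.952 F [-7.21  3.99  7.57] M [ 1.242  2.051 -0.042] sd 0.018 eff6 0.011 0.036 16.65
```

Run:
```python
from h import *
p,d,c=grab('wrist','w9.png')
p2,d2,c2=grab('scene');u,v=proj([550,5,90],c2).astype(int);print(u,v)
cv2.imwrite('pics/w9.png',np.hstack([cv2.resize(p,(480,300)),cv2.resize(p2[v-37:v+38,u-40:u+40],(320,300))]))
```

```text
328 189
```

View pics/w9.png

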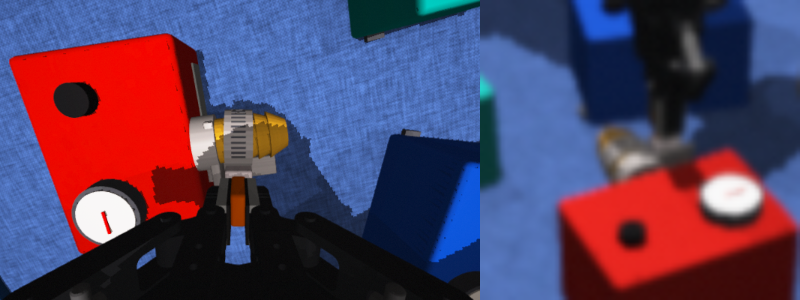

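The orange wing is squarely in the pads at (238,205). Brass shows between collar and ring at (222,135), so the ring may have swung off the face. I measure that gap.

```bash
cat > gap.py <<'E'
from h import *
from scipy.optimize import least_squares
def gap(name=None):
    p,d,c=grab('wrist',name);W=cloud(d,c)
    ex=np.array([np.cos(-.16),np.sin(-.16),0]);ey=np.array([-ex[1],ex[0],0])
    root=np.array([561.6,-7.5,80.])   # refined below by collar-side extents
    X=np.stack([(W-root)@ex,(W-root)@ey,W[...,2]-80],-1)
    r=np.hypot(X[...,1],X[...,2]);hsv=cv2.cvtColor(p,cv2.COLOR_BGR2HSV)
    grey=(hsv[...,1]<100)
    box=(X[...,0]>-60)&(X[...,0]<15)&(X[...,2]>2)&(X[...,2]<25)
    # x profile of radius for bands of y
    for y0,y1 in ((-17,-11),(-11,-5),(-5,1),(1,7),(7,12)):
        m=box&(X[...,1]>y0)&(X[...,1]<y1)
        g=X[m&grey];yl=X[m&~grey&(hsv[...,0]>12)&(hsv[...,0]<35)]
        h=lambda a:np.histogram(a[:,0],bins=np.arange(-40,13,2))[0]
        print((y0,y1),'x bins from -40 step 2');print(' grey',h(g));print(' yel ',h(yl))
    m=box&grey&(X[...,0]<8)&(X[...,2]>8)
    return X,m,grey,box,hsv
if __name__=='__main__':
    X,m,grey,box,hsv=gap('w10.png')
E
python3 gap.py
```

```text
(-17, -11) x bins from -40 step 2
 grey [ 1  0  0  0  0  3 51 68 64 63 64 62 65 64 63 22  0  0 46 61 58 59 66 62
 65 56]
 yel  [53 68 43 54 62 54  4  0  0  0  0  0  0  0  0 33 64 62 37  0  0  0  0  0
  0  0]
(-11, -5) x bins from -40 step 2
 grey [ 0  0  0  0  0  0 21 58 62 60 60 58 63 56 61 37  0  0 41 59 63 59 57 59
 67 57]
 yel  [59 65 58 58 60 62 31  0  0  0  0  0  0  0  0 15 57 61 30  0  0  0  0  0
  0  0]
(-5, 1) x bins from -40 step 2
 grey [ 0  0  0  0  0  0  0 53 53 55 56 57 52 56 53 59  0  0 36 55 52 57 57 56
 54 53]
 yel  [51 60 53 51 53 57 52  1  0  0  0  0  0  0  0  0 48 54 28  0  0  0  0  0
  0  0]
(1, 7) x bins from -40 step 2
 grey [ 0  0  0  0  0  0  0 28 51 50 52 48 48 48 47 44 19  0 33 47 48 49 45 47
 44 45]
 yel  [39 49 44 42 43 46 40 14  0  0  0  0  0  0  0  0 24 43 26  0  0  0  0  0
  0  0]
(7, 12) x bins from -40 step 2
 grey [ 0  0  0  0  0  0  0  9 33 31 32 33 32 28 29 28 23  0 29 34 33 29 32 32
 30 28]
 yel  [19 27 16 21 22 23 17  9  0  0  0  0  0  0  0  0  3 24 14  0  0  0  0  0
  0  0]
```

The ring has swung off by about 0.1 rad (gap 5.5 mm on the far side, about 1 mm at the housing) while the key was being turned. I bring it back by turning the key back slightly while pushing it towards the collar, and take off the downward load.

Request:
move_arm(
  moves=[
    {"gripper":-1,"xyz":[0,-0.05,-0.08],"angular":[0,0,-0.04]},
    {"gripper":-1,"xyz":[-0.01,-0.1,-0.1],"angular":[0,0,-0.08]},
    {"gripper":-1,"xyz":[-0.02,-0.15,-0.1],"angular":[0,0,-0.12]},
    {"gripper":-1,"xyz":[-0.02,-0.15,-0.1],"angular":[0,0,-0.14]},
    {"gripper":-1,"xyz":[-0.02,-0.15,-0.1],"angular":[0,0,-0.14]},
  ],
)

```text
clock: 17.48
position: [555.1, 20.9, 101.8]
ee_rot: [-0.65, 0.76, 0.002, -0.002]
contact_force: [-5.6, 1.8, 3.8]
gripper_width: 7.8
```

```bash
cat > gap.py <<'E'
from h import *
def gap(name=None):
    """gap ring-collar along stub, by bands of y (inflator frame), mm"""
    p,d,c=grab('wrist',name);W=cloud(d,c)
    ex=np.array([np.cos(-.16),np.sin(-.16),0]);ey=np.array([-ex[1],ex[0],0])
    root=np.array([561.6,-7.5,80.])
    X=np.stack([(W-root)@ex,(W-root)@ey,W[...,2]-80],-1);hsv=cv2.cvtColor(p,cv2.COLOR_BGR2HSV)
    yel=(hsv[...,0]>12)&(hsv[...,0]<35)&(hsv[...,1]>100)
    ok=(abs(X[...,0]+15)<30)&(X[...,2]>2)&(X[...,2]<25)
    for y0 in (-16,-12,-8,-4,0,4,8):
        m=ok&(abs(X[...,1]-y0)<2)
        q=X[m&yel];back=q[q[:,0]>-14,0];fr=q[q[:,0]<=-14,0]
        print(y0,'brass behind ring:',len(back),np.round(np.percentile(back,[3,97]),1) if len(back)>5 else '', 'ring front edge',np.round(np.percentile(fr,98),1) if len(fr)>5 else '')
if __name__=='__main__': gap()
E
python3 av.py; python3 gap.py
```

```text
pos [555.13  20.82 101.79] turned 0.812 F [-5.58  1.42  3.59] M [ 0.636  1.701 -0.115] sd 0.028 eff6 0.08 0.007 17.825
-16 brass behind ring: 0  ring front edge -21.8
-12 brass behind ring: 0  ring front edge -21.8
-8 brass behind ring: 0  ring front edge -21.5
-4 brass behind ring: 0  ring front edge -21.5
0 brass behind ring: 0  ring front edge -21.5
4 brass behind ring: 0  ring front edge -21.6
8 brass behind ring: 0  ring front edge -21.5
```

Home and flat again, with no brass behind the ring and its edge 18.2 mm from the face across the band. I now push about 20 N along the stub while turning.

Request:
move_arm(
  moves=[
    {"gripper":-1,"xyz":[0,-0.1,0],"angular":[0,0,0]},
    {"gripper":-1,"xyz":[0,-0.2,0],"angular":[0,0,0]},
    {"gripper":-1,"xyz":[0,-0.3,0],"angular":[0,0,0]},
    {"gripper":-1,"xyz":[0,-0.3,0],"angular":[0,0,0]},
  ],
)

```text
clock: 18.42
position: [555.3, 20.7, 101.7]
ee_rot: [-0.65, 0.76, 0.004, -0.004]
contact_force: [-13.4, 6.0, 8.5]
gripper_width: 7.7
```

```bash
python3 av.py
```

```text
pos [555.32  20.72 101.75] turned 0.813 F [-12.56   5.75   9.12] M [ 1.789  3.748 -0.138] sd 0.044 eff6 0.101 0.0 18.775
```

Request:
move_arm(
  moves=[
    {"gripper":-1,"xyz":[0,0,0],"angular":[0,0,0.05]},
    {"gripper":-1,"xyz":[0,0,0],"angular":[0,0,0.1]},
    {"gripper":-1,"xyz":[0,0,0],"angular":[0,0,0.1]},
  ],
)

```text
clock: 19.2
position: [555.3, 20.7, 101.8]
ee_rot: [-0.611, 0.791, 0.003, -0.004]
contact_force: [-13.4, 5.4, 8.7]
gripper_width: 7.9
```

```bash
python3 av.py; python3 gap.py
```

```text
pos [555.32  20.7  101.75] turned 0.912 F [-12.88   5.3    9.13] M [1.777 3.733 0.034] sd 0.041 eff6 -0.057 0.017 19.55
-16 brass behind ring: 0  ring front edge -21.7
-12 brass behind ring: 0  ring front edge -21.7
-8 brass behind ring: 0  ring front edge -21.5
-4 brass behind ring: 0  ring front edge -21.4
0 brass behind ring: 0  ring front edge -21.6
4 brass behind ring: 0  ring front edge -21.4
8 brass behind ring: 0  ring front edge -21.3
```

Request:
move_arm(
  moves=[
    {"gripper":-1,"xyz":[-0.01,-0.12,0],"angular":[0,0,0]},
    {"gripper":-1,"xyz":[-0.02,-0.25,0],"angular":[0,0,0]},
    {"gripper":-1,"xyz":[-0.02,-0.25,0],"angular":[0,0,0.05]},
    {"gripper":-1,"xyz":[-0.02,-0.25,0],"angular":[0,0,0.1]},
    {"gripper":-1,"xyz":[-0.02,-0.25,0],"angular":[0,0,0.1]},
  ],
)

```text
clock: 20.27
position: [555.4, 20.6, 101.7]
ee_rot: [-0.571, 0.821, 0.005, -0.006]
contact_force: [-18.6, 8.4, 13.3]
gripper_width: 7.4
```

```bash
python3 av.py; python3 gap.py|sed -n '1p;4p;7p'
```

```text
pos [555.44  20.59 101.71] turned 1.013 F [-18.52   8.73  13.44] M [2.724 5.394 0.029] sd 0.025 eff6 -0.079 0.017 20.625
-16 brass behind ring: 0  ring front edge -21.6
-4 brass behind ring: 0  ring front edge -21.4
8 brass behind ring: 0  ring front edge -21.4
```

Request:
move_arm(
  moves=[
    {"gripper":-1,"xyz":[0,0,0],"angular":[0,0,0.05]},
    {"gripper":-1,"xyz":[0,0,0],"angular":[0,0,0.1]},
    {"gripper":-1,"xyz":[0,0,0],"angular":[0,0,0.1]},
  ],
)

```text
clock: 21.1
position: [555.4, 20.5, 101.7]
ee_rot: [-0.529, 0.849, 0.004, -0.006]
contact_force: [-18.7, 9.2, 13.0]
gripper_width: 8.0
```

```bash
python3 av.py; python3 gap.py|sed -n '1p;4p;7p'
```

```text
pos [555.41  20.56 101.69] turned 1.113 F [-18.85   8.71  13.48] M [2.683 5.39  0.044] sd 0.032 eff6 -0.094 0.017 21.45
-16 brass behind ring: 0  ring front edge -21.4
-4 brass behind ring: 0  ring front edge -21.4
8 brass behind ring: 0  ring front edge -21.4
```

Request:
move_arm(
  moves=[
    {"gripper":-1,"xyz":[0,0,0],"angular":[0,0,0.05]},
    {"gripper":-1,"xyz":[0,0,0],"angular":[0,0,0.1]},
    {"gripper":-1,"xyz":[0,0,0],"angular":[0,0,0.1]},
  ],
)

```text
clock: 21.92
position: [555.4, 20.6, 101.7]
ee_rot: [-0.486, 0.874, 0.004, -0.007]
contact_force: [-19.0, 8.4, 13.5]
gripper_width: 7.7
```

```bash
python3 av.py; python3 gap.py|sed -n '1p;7p'
```

```text
pos [555.38  20.55 101.69] turned 1.212 F [-18.96   8.84  13.59] M [2.653 5.39  0.068] sd 0.029 eff6 -0.114 0.017 22.275
-16 brass behind ring: 0  ring front edge -21.3
8 brass behind ring: 0  ring front edge -21.4
```

Request:
move_arm(
  moves=[
    {"gripper":-1,"xyz":[0,0,0],"angular":[0,0,0.05]},
    {"gripper":-1,"xyz":[0,0,0],"angular":[0,0,0.1]},
    {"gripper":-1,"xyz":[0,0,0],"angular":[0,0,0.1]},
  ],
)

```text
clock: 22.75
position: [555.3, 20.5, 101.7]
ee_rot: [-0.442, 0.897, 0.004, -0.007]
contact_force: [-19.9, 8.3, 13.2]
gripper_width: 7.5
```

```bash
python3 av.py; python3 gap.py|sed -n '1p;7p'
```

```text
pos [555.36  20.52 101.67] turned 1.312 F [-19.48   8.78  13.6 ] M [2.62  5.378 0.079] sd 0.031 eff6 -0.134 0.017 23.1
-16 brass behind ring: 0  ring front edge -21.2
8 brass behind ring: 0  ring front edge -21.4
```

Request:
move_arm(
  moves=[
    {"gripper":-1,"xyz":[0,0,0],"angular":[0,0,0.05]},
    {"gripper":-1,"xyz":[0,0,0],"angular":[0,0,0.1]},
    {"gripper":-1,"xyz":[0,0,0],"angular":[0,0,0.1]},
  ],
)

```text
clock: 23.58
position: [555.3, 20.5, 101.7]
ee_rot: [-0.396, 0.918, 0.003, -0.007]
contact_force: [-19.3, 9.1, 13.5]
gripper_width: 7.8
```

```bash
python3 av.py; python3 gap.py|sed -n '1p;7p'
```

```text
pos [555.32  20.5  101.66] turned 1.412 F [-19.16   9.05  13.78] M [2.576 5.394 0.114] sd 0.023 eff6 -0.156 0.017 23.925
-16 brass behind ring: 0  ring front edge -21.1
8 brass behind ring: 0  ring front edge -21.3
```

Request:
move_arm(
  moves=[
    {"gripper":-1,"xyz":[0,0,0],"angular":[0,0,0.05]},
    {"gripper":-1,"xyz":[0,0,0],"angular":[0,0,0.1]},
    {"gripper":-1,"xyz":[0,0,0],"angular":[0,0,0.1]},
  ],
)

```text
clock: 24.4
position: [555.3, 20.5, 101.7]
ee_rot: [-0.35, 0.937, 0.003, -0.007]
contact_force: [-19.5, 8.7, 13.6]
gripper_width: 7.8
```

```bash
python3 av.py; python3 gap.py|sed -n '1p;7p'
```

```text
pos [555.3   20.49 101.67] turned 1.512 F [-19.21   8.78  13.67] M [2.56  5.395 0.157] sd 0.024 eff6 -0.18 0.017 24.75
-16 brass behind ring: 0  ring front edge -21.0
8 brass behind ring: 0  ring front edge -21.3
```

Request:
move_arm(
  moves=[
    {"gripper":-1,"xyz":[0,0,0],"angular":[0,0,0.05]},
    {"gripper":-1,"xyz":[0,0,0],"angular":[0,0,0.1]},
    {"gripper":-1,"xyz":[0,0,0],"angular":[0,0,0.1]},
  ],
)

```text
clock: 25.22
position: [555.3, 20.5, 101.6]
ee_rot: [-0.303, 0.953, 0.002, -0.007]
contact_force: [-19.9, 8.4, 13.8]
gripper_width: 8.1
```

```bash
python3 av.py; python3 gap.py|sed -n '1p;7p'
```

```text
pos [555.28  20.47 101.66] turned 1.612 F [-19.52   8.38  13.82] M [2.511 5.382 0.141] sd 0.024 eff6 -0.199 0.017 25.575
-16 brass behind ring: 0  ring front edge -21.0
8 brass behind ring: 0  ring front edge -21.4
```

Request:
move_arm(
  moves=[
    {"gripper":-1,"xyz":[0,0,0],"angular":[0,0,0.05]},
    {"gripper":-1,"xyz":[0,0,0],"angular":[0,0,0.1]},
    {"gripper":-1,"xyz":[0,0,0],"angular":[0,0,0.1]},
  ],
)

```text
clock: 26.05
position: [555.3, 20.5, 101.7]
ee_rot: [-0.255, 0.967, 0.002, -0.008]
contact_force: [-19.5, 8.5, 14.3]
gripper_width: 7.8
```

```bash
python3 av.py; python3 gap.py|sed -n '1p;7p'
```

```text
pos [555.25  20.47 101.66] turned 1.712 F [-19.57   8.73  14.08] M [2.485 5.395 0.164] sd 0.028 eff6 -0.22 0.017 26.4
-16 brass behind ring: 0  ring front edge -21.0
8 brass behind ring: 0  ring front edge -21.4
```

Request:
move_arm(
  moves=[
    {"gripper":-1,"xyz":[0,0,0],"angular":[0,0,0.05]},
    {"gripper":-1,"xyz":[0,0,0],"angular":[0,0,0.08]},
    {"gripper":-1,"xyz":[0,0,0],"angular":[0,0,0.08]},
  ],
)

```text
clock: 26.88
position: [555.2, 20.5, 101.7]
ee_rot: [-0.216, 0.976, 0.002, -0.008]
contact_force: [-19.2, 8.5, 13.8]
gripper_width: 7.6
```

```bash
python3 av.py
python3 - <<'E'
from h import *
p,d,c=grab('wrist','w11.png');np.savez('w11.npz',p=p,d=d,**c)
W=cloud(d,c);hsv=cv2.cvtColor(p,cv2.COLOR_BGR2HSV)
o=(hsv[...,0]>3)&(hsv[...,0]<14)&(hsv[...,1]>140)&(hsv[...,2]>40)&(W[...,2]>90)&(W[...,2]<140)&(W[...,0]<590)&(W[...,0]>510)
v,u=np.where(o);k=W[o];print(len(k),k.min(0),k.max(0))
cv2.imwrite('pics/w11c.png',cv2.resize(p[max(0,v.min()-110):v.max()+40,u.min()-100:u.max()+100],None,fx=2.5,fy=2.5)[:600,:800])
E
```

```text
pos [555.23  20.47 101.65] turned 1.792 F [-19.46   8.85  13.81] M [2.513 5.414 0.236] sd 0.028 eff6 -0.278 0.01 27.225
1268 [542.76055699  12.89262867  90.0054537 ] [584.51925218  32.67038959 135.44037909]
```

View pics/w11c.png

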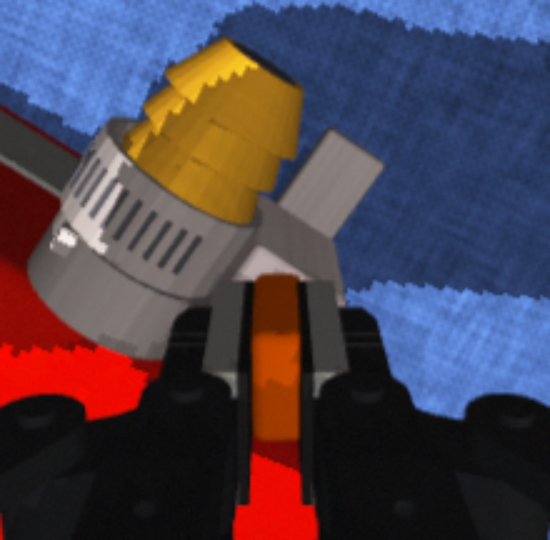

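The ring is seated all round and the key is square in the pads. The moment has just started to rise at about the expected rate (contact near 1.71 rad), so I continue in small steps.

Request:
move_arm(
  moves=[
    {"gripper":-1,"xyz":[0,0,0],"angular":[0,0,0.05]},
    {"gripper":-1,"xyz":[0,0,0],"angular":[0,0,0.1]},
    {"gripper":-1,"xyz":[0,0,0],"angular":[0,0,0.1]},
  ],
)

```text
clock: 27.7
position: [555.2, 20.5, 101.7]
ee_rot: [-0.167, 0.986, 0.001, -0.008]
contact_force: [-19.5, 8.5, 14.2]
gripper_width: 7.9
```

```bash
python3 av.py; python3 gap.py|sed -n '1p;7p'
```

```text
pos [555.2   20.47 101.65] turned 1.892 F [-19.27   8.87  13.6 ] M [2.488 5.431 0.216] sd 0.029 eff6 -0.259 0.017 28.05
-16 brass behind ring: 0  ring front edge -20.4
8 brass behind ring: 0  ring front edge -21.3
```

Request:
move_arm(
  moves=[
    {"gripper":-1,"xyz":[0,0,0],"angular":[0,0,0.05]},
    {"gripper":-1,"xyz":[0,0,0],"angular":[0,0,0.08]},
    {"gripper":-1,"xyz":[0,0,0],"angular":[0,0,0.08]},
  ],
)

```text
clock: 28.52
position: [555.2, 20.5, 101.6]
ee_rot: [-0.128, 0.992, 0.001, -0.008]
contact_force: [-18.9, 8.4, 13.3]
gripper_width: 7.8
```

```bash
python3 av.py; python3 gap.py|sed -n '1p;7p'
```

```text
pos [555.19  20.47 101.65] turned 1.971 F [-19.56   8.74  13.77] M [2.506 5.461 0.271] sd 0.018 eff6 -0.318 0.01 28.875
-16 brass behind ring: 0  ring front edge -20.8
8 brass behind ring: 0  ring front edge -21.3
```

The moment readings are ambiguous, because they shift with the row pattern and possibly with the sideways push. I take off most of the push without turning, to read the key's true moment.

Request:
move_arm(
  moves=[
    {"gripper":-1,"xyz":[0.2,0.09,0],"angular":[0,0,0]},
    {"gripper":-1,"xyz":[0.41,0.18,-0.05],"angular":[0,0,0]},
    {"gripper":-1,"xyz":[0.41,0.18,-0.05],"angular":[0,0,0]},
    {"gripper":-1,"xyz":[0.41,0.18,-0.05],"angular":[0,0,0]},
  ],
)

```text
clock: 29.48
position: [555.0, 20.6, 101.8]
ee_rot: [-0.128, 0.992, 0.0, -0.004]
contact_force: [-8.4, 3.1, 2.2]
gripper_width: 7.8
```

```bash
python3 av.py; python3 gap.py|sed -n '1p;4p;7p'
```

```text
pos [554.96  20.62 101.76] turned 1.971 F [-8.14  2.91  2.85] M [0.723 2.111 0.358] sd 0.029 eff6 -0.354 0.0 29.825
-16 brass behind ring: 0  ring front edge -20.9
-4 brass behind ring: 0  ring front edge -21.3
8 brass behind ring: 0  ring front edge -21.3
```

With the push mostly off, both gauges agree at 0.36 N m, which is about 55–60 N and snug. The ring stays on the face. I let go and lift away.

Request:
move_arm(
  moves=[
    {"gripper":-1,"xyz":[0.18,0.08,0],"angular":[0,0,0]},
    {"gripper":-1,"xyz":[0.18,0.08,0],"angular":[0,0,0]},
    {"gripper":-0.3,"xyz":[0.18,0.08,0],"angular":[0,0,0]},
    {"gripper":-0.3,"xyz":[0.18,0.08,0],"angular":[0,0,0]},
    {"gripper":-0.3,"xyz":[0.18,0.08,0],"angular":[0,0,0]},
    {"gripper":-0.3,"xyz":[0.18,0.08,-1],"angular":[0,0,0]},
    {"gripper":-0.3,"xyz":[0.18,0.08,-3],"angular":[0,0,0]},
    {"gripper":-0.3,"xyz":[0.18,0.08,-6],"angular":[0,0,0]},
    {"gripper":-0.3,"xyz":[0.18,0.08,-10],"angular":[0,0,0]},
    {"gripper":-0.3,"xyz":[0.18,0.08,-10],"angular":[0,0,0]},
  ],
)

```text
clock: 31.18
position: [558.9, 21.2, 207.6]
ee_rot: [-0.128, 0.992, 0.0, 0.005]
contact_force: [-0.8, 0.3, -1.2]
gripper_width: 30.0
```

```bash
python3 st.py; python3 gap.py
python3 - <<'E'
from h import *
p,d,c=grab('wrist','w12.png')
W=cloud(d,c);hsv=cv2.cvtColor(p,cv2.COLOR_BGR2HSV)
o=(hsv[...,0]>3)&(hsv[...,0]<14)&(hsv[...,1]>140)&(hsv[...,2]>60)&(W[...,2]>95)&(W[...,2]<140)&(W[...,0]<580)&(W[...,0]>530)
k=W[o];t=k[k[:,2]>k[:,2].max()-5];print(len(t),cv2.minAreaRect(t[:,:2].astype(np.float32)))
v,u=np.where(o);cv2.imwrite('pics/w12c.png',cv2.resize(p[max(0,v.min()-90):v.max()+60,max(0,u.min()-110):u.max()+80],None,fx=2.5,fy=2.5)[:600,:800])
E
```

```text
pos [558.92  21.16 207.63] yaw -2.8843 turned 1.97 F [-0.8   0.28 -1.15] M [0.003 0.013 0.017] w 29.99 j6 -1.642 0.0006056831443856936
-16 brass behind ring: 0  ring front edge -21.4
-12 brass behind ring: 0  ring front edge -21.7
-8 brass behind ring: 0  ring front edge -21.6
-4 brass behind ring: 0  ring front edge -21.7
0 brass behind ring: 0  ring front edge -21.6
4 brass behind ring: 0  ring front edge -21.7
8 brass behind ring: 0  ring front edge -21.7
340 ((553.7070922851562, 20.759872436523438), (19.690231323242188, 8.982147216796875), 41.29493713378906)
```

View pics/w12c.png

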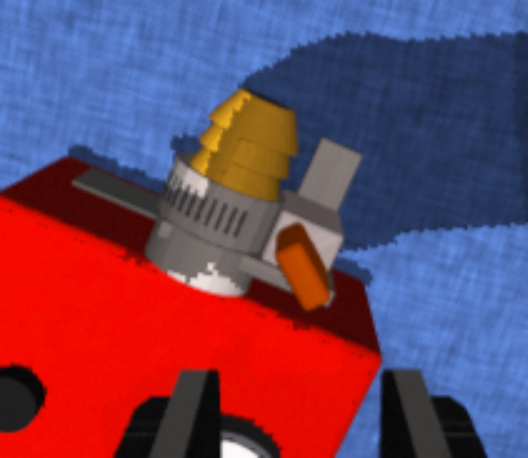

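The ring is seated evenly all round (edge 18.3 mm from the face in every band). But the key now stands about 1.5 rad from its start, against 1.97 rad of tool turn. I check from the stored picture whether the wing lagged in the pads.

Run:
```python
from h import *
def ang(p,W):
    hsv=cv2.cvtColor(p,cv2.COLOR_BGR2HSV)
    o=((hsv[...,0]>4)&(hsv[...,0]<14)&(hsv[...,1]>170)&(hsv[...,2]>40)&(W[...,2]>108)&(W[...,2]<130)&(W[...,0]<572)&(W[...,0]>538)&(abs(W[...,1]-21)<15))
    k=W[o];r=cv2.minAreaRect(k[:,:2].astype(np.float32))
    uv=np.argwhere(o)[:,::-1].astype(np.float32);x=cv2.fitLine(k[:,:2].astype(np.float32),cv2.DIST_L2,0,.01,.01).ravel()
    return len(k),r,np.degrees(np.arctan2(x[1],x[0])),k.max(0)
z=np.load('w11.npz');print('w11',ang(z['p'],cloud(z['d'],z)),'tool yaw',np.degrees(-.914-1.792)+180)
p,d,c=grab('wrist','w13.png');print('now',ang(p,cloud(d,c)))
print(arm.read_state()['clock'])
```

```text
w11 (1141, ((553.989501953125, 19.985252380371094), (20.93754005432129, 7.8676300048828125), 24.549224853515625), np.float32(24.910046), array([564.35143553,  27.61808959, 128.99180256])) tool yaw 24.957620637599234
now (437, ((553.6328125, 20.660953521728516), (19.999217987060547, 9.122703552246094), 41.90706253051758), np.float32(40.96359), array([563.52124654,  29.7354975 , 126.79387958]))
31.325
```

The wing followed the tool exactly (24.9° against 25.0°), so it really sprang back 0.47 rad on release, more than the measured moment suggests. I regrasp it to feel whether it is still loaded.

Request:
move_arm(
  moves=[
    {"gripper":-0.2,"xyz":[0.51,0.09,0],"angular":[0,0,-0.15]},
    {"gripper":-0.2,"xyz":[0.51,0.09,3],"angular":[0,0,-0.3]},
    {"gripper":-0.2,"xyz":[0.51,0.09,6],"angular":[0,0,-0.466]},
    {"gripper":-0.2,"xyz":[0.51,0.09,6],"angular":[0,0,-0.466]},
    {"gripper":-0.2,"xyz":[0.51,0.09,6],"angular":[0,0,-0.466]},
    {"gripper":-0.2,"xyz":[0.51,0.09,8],"angular":[0,0,-0.466]},
    {"gripper":-0.2,"xyz":[0.51,0.09,9.5],"angular":[0,0,-0.466]},
    {"gripper":-0.2,"xyz":[0.51,0.09,10.5],"angular":[0,0,-0.466]},
    {"gripper":-0.2,"xyz":[0.51,0.09,10.5],"angular":[0,0,-0.466]},
    {"gripper":-0.2,"xyz":[0.51,0.09,10.5],"angular":[0,0,-0.466]},
  ],
)

```text
clock: 32.58
position: [551.8, 20.4, 98.4]
ee_rot: [-0.354, 0.935, -0.0, 0.0]
contact_force: [1.1, 0.1, -0.3]
gripper_width: 34.0
```

```bash
python3 av.py
```

```text
pos [551.61  20.4   98.38] turned 1.505 F [ 0.14 -0.2   0.05] M [-0.006  0.012  0.001] sd 0.023 eff6 -0.001 0.0 32.925
```

Request:
move_arm(
  moves=[
    {"gripper":-1,"xyz":[0,0,0],"angular":[0,0,0]},
    {"gripper":-1,"xyz":[0,0,0],"angular":[0,0,0]},
    {"gripper":-1,"xyz":[0,0,0],"angular":[0,0,0]},
    {"gripper":-1,"xyz":[0,0,0],"angular":[0,0,0]},
  ],
)

```text
clock: 33.48
position: [552.1, 19.3, 98.2]
ee_rot: [-0.354, 0.935, -0.001, 0.0]
contact_force: [2.6, -4.1, -0.4]
gripper_width: 8.0
```

```bash
python3 av.py
```

```text
pos [552.07  19.33  98.16] turned 1.504 F [ 2.53 -4.89 -0.73] M [-1.262 -0.679  0.198] sd 0.022 eff6 -0.197 0.0 33.825
```

Request:
move_arm(
  moves=[
    {"gripper":-1,"xyz":[-0.05,-0.12,0],"angular":[0,0,0]},
    {"gripper":-1,"xyz":[-0.1,-0.25,0],"angular":[0,0,0]},
    {"gripper":-1,"xyz":[-0.1,-0.25,0],"angular":[0,0,0]},
  ],
)

```text
clock: 34.25
position: [552.3, 19.2, 98.1]
ee_rot: [-0.354, 0.935, 0.0, -0.001]
contact_force: [-4.5, 0.8, 5.3]
gripper_width: 7.9
```

```bash
python3 av.py;python3 gap.py|sed -n '1p;7p'
```

```text
pos [552.28  19.2   98.13] turned 1.505 F [-4.5   0.4   5.58] M [0.206 1.286 0.162] sd 0.037 eff6 -0.165 0.0 34.6
-16 brass behind ring: 0  ring front edge -21.4
8 brass behind ring: 0  ring front edge -21.7
```

Request:
move_arm(
  moves=[
    {"gripper":-1,"xyz":[0,0,0],"angular":[0,0,0.03]},
    {"gripper":-1,"xyz":[0,0,0],"angular":[0,0,0.06]},
    {"gripper":-1,"xyz":[0,0,0],"angular":[0,0,0.06]},
  ],
)

```text
clock: 35.08
position: [552.2, 19.3, 98.1]
ee_rot: [-0.326, 0.946, 0.0, -0.001]
contact_force: [-5.8, 1.4, 5.0]
gripper_width: 8.0
```

```bash
python3 av.py;python3 gap.py|sed -n '1p;7p'
```

```text
pos [552.22  19.32  98.12] turned 1.564 F [-4.71  0.55  5.76] M [0.325 1.331 0.241] sd 0.028 eff6 -0.251 0.01 35.425
-16 brass behind ring: 0  ring front edge -21.3
8 brass behind ring: 0  ring front edge -21.6
```

Request:
move_arm(
  moves=[
    {"gripper":-1,"xyz":[0,0,0],"angular":[0,0,0.03]},
    {"gripper":-1,"xyz":[0,0,0],"angular":[0,0,0.06]},
    {"gripper":-1,"xyz":[0,0,0],"angular":[0,0,0.06]},
  ],
)

```text
clock: 35.9
position: [552.1, 19.5, 98.1]
ee_rot: [-0.297, 0.955, 0.0, -0.002]
contact_force: [-4.8, 1.5, 6.0]
gripper_width: 7.9
```

```bash
python3 av.py;python3 gap.py|sed -n '1p;7p'
```

```text
Traceback (most recent call last):
  File "av.py", line 8, in <module>
    arm.get_image('wrist')
    ~~~~~~~~~~~~~^^^^^^^^^
ValueError: 200 camera calls are used up
Traceback (most recent call last):
  File "gap.py", line 14, in <module>
    if __name__=='__main__': gap()
                             ~~~^^
  File "gap.py", line 4, in gap
    p,d,c=grab('wrist',name);W=cloud(d,c)
          ~~~~^^^^^^^^^^^^^^
  File "h.py", line 5, in grab
    c=arm.get_calibration(n); p,d=arm.get_image(n)
                                  ~~~~~~~~~~~~~^^^
ValueError: 200 camera calls are used up
```

```bash
python3 st.py
```

```text
pos [552.14  19.46  98.1 ] yaw -2.5382 turned 1.624 F [-5.41  2.17  4.62] M [0.504 1.435 0.24 ] w 7.78 j6 -1.295 -0.2619287185370922
```

Request:
move_arm(
  moves=[
    {"gripper":-1,"xyz":[0,0,0],"angular":[0,0,0]},
    {"gripper":-1,"xyz":[0,0,0],"angular":[0,0,0]},
  ],
)

```text
clock: 36.5
position: [552.2, 19.5, 98.1]
ee_rot: [-0.297, 0.955, 0.0, -0.001]
contact_force: [-5.1, 1.3, 6.1]
gripper_width: 7.6
```

```bash
python3 st.py
```

```text
pos [552.16  19.47  98.13] yaw -2.5382 turned 1.624 F [-5.07  1.25  6.06] M [0.487 1.435 0.263] w 7.6 j6 -1.295 -0.26190181262791157
```

Request:
move_arm(
  moves=[
    {"gripper":-1,"xyz":[0,0,0],"angular":[0,0,0]},
    {"gripper":-1,"xyz":[0,0,0],"angular":[0,0,0]},
  ],
)

```text
clock: 36.75
position: [552.2, 19.5, 98.1]
ee_rot: [-0.297, 0.955, 0.0, -0.001]
contact_force: [-5.0, 0.9, 5.0]
gripper_width: 7.9
```

```bash
python3 st.py
```

```text
pos [552.16  19.45  98.13] yaw -2.5382 turned 1.624 F [-5.04  0.89  5.03] M [0.465 1.379 0.254] w 7.94 j6 -1.295 -0.26190849021077156
```

The moment resists clockwise at 0.26 N m from the start of the turn, so the clamp is still loaded and snug. I take the side load off completely and then open, so that nothing lurches.

Request:
move_arm(
  moves=[
    {"gripper":-1,"xyz":[0.08,0.08,-0.08],"angular":[0,0,0]},
    {"gripper":-1,"xyz":[0.16,0.16,-0.15],"angular":[0,0,0]},
    {"gripper":-1,"xyz":[0.16,0.16,-0.15],"angular":[0,0,0]},
    {"gripper":-1,"xyz":[0.16,0.16,-0.15],"angular":[0,0,0]},
  ],
)

```text
clock: 37.25
position: [551.9, 19.5, 98.3]
ee_rot: [-0.297, 0.955, 0.0, 0.0]
contact_force: [4.9, -1.9, -11.9]
gripper_width: 7.5
```

```bash
python3 st.py
```

```text
pos [551.91  19.52  98.28] yaw -2.539 turned 1.625 F [  4.88  -1.87 -11.89] M [-0.6   -1.496  0.309] w 7.53 j6 -1.297 -0.29068194329738617
```

Request:
move_arm(
  moves=[
    {"gripper":-1,"xyz":[-0.08,-0.08,0.1],"angular":[0,0,0]},
    {"gripper":-1,"xyz":[-0.08,-0.08,0.1],"angular":[0,0,0]},
    {"gripper":-1,"xyz":[-0.08,-0.08,0.1],"angular":[0,0,0]},
  ],
)

```text
clock: 37.62
position: [552.0, 19.4, 98.2]
ee_rot: [-0.297, 0.955, 0.0, -0.0]
contact_force: [-1.1, 0.7, -5.1]
gripper_width: 7.5
```

```bash
python3 st.py
```

```text
pos [552.05  19.43  98.22] yaw -2.539 turned 1.625 F [-1.06  0.7  -5.15] M [0.202 0.039 0.256] w 7.49 j6 -1.296 -0.25959184393286705
```

Request:
move_arm(
  moves=[
    {"gripper":-1,"xyz":[0,0,0.04],"angular":[0,0,0.05]},
    {"gripper":-1,"xyz":[0,0,0.05],"angular":[0,0,0.1]},
    {"gripper":-1,"xyz":[0,0,0.05],"angular":[0,0,0.1]},
    {"gripper":-1,"xyz":[0,0,0.05],"angular":[0,0,0.1]},
  ],
)

```text
clock: 38.12
position: [552.0, 19.6, 98.1]
ee_rot: [-0.249, 0.969, 0.0, -0.0]
contact_force: [-4.1, 2.5, 0.4]
gripper_width: 7.7
```

```bash
python3 st.py
```

```text
pos [552.01  19.62  98.14] yaw -2.6383 turned 1.724 F [-4.06  2.49  0.4 ] M [1.05  0.991 0.189] w 7.72 j6 -1.396 -0.22917847149074078
```

Request:
move_arm(
  moves=[
    {"gripper":-1,"xyz":[0.06,0.1,0],"angular":[0,0,0]},
    {"gripper":-1,"xyz":[0.06,0.1,0],"angular":[0,0,0]},
    {"gripper":-0.3,"xyz":[0.06,0.1,0],"angular":[0,0,0]},
    {"gripper":-0.3,"xyz":[0.06,0.1,0],"angular":[0,0,0]},
    {"gripper":-0.3,"xyz":[0.06,0.1,0],"angular":[0,0,0]},
    {"gripper":-0.3,"xyz":[0.06,0.1,-1],"angular":[0,0,0]},
    {"gripper":-0.3,"xyz":[0.06,0.1,-3],"angular":[0,0,0]},
    {"gripper":-0.3,"xyz":[0.06,0.1,-6],"angular":[0,0,0]},
    {"gripper":-0.3,"xyz":[0.06,0.1,-11],"angular":[0,0,0]},
    {"gripper":-0.3,"xyz":[0.06,0.1,-11],"angular":[0,0,0]},
  ],
)

```text
clock: 39.38
position: [554.4, 20.4, 213.4]
ee_rot: [-0.249, 0.968, -0.0, 0.006]
contact_force: [0.6, -0.4, -0.7]
gripper_width: 30.2
```

```bash
python3 st.py; python3 -c "
from bench import arm; arm.job_done()"
```

```text
pos [554.41  20.42 213.45] yaw -2.638 turned 1.724 F [ 0.61 -0.37 -0.74] M [-0.026  0.032 -0.01 ] w 30.25 j6 -1.398 0.0006526597826450597
the job is handed in; nothing more can be done
```

The small clamp is on the red inflator's stub, pushed home against the collar, and its orange key is tightened and released. I handed the job in at about 39 s with the gripper clear and no load on it, but I could not confirm the final tightness.

- **Seating:** early in the turning the ring swung up to 5.5 mm off the collar. I turned the key back a little, pushed the ring home and tightened with about 20 N of push along the stub. The last camera checks showed no brass behind the ring. After the first release its edge was level, about 18.3 mm from the collar face, which is the clamp's width.
- **Tightness:** I turned the key about 1.97 rad, where the moment read about 0.36 N m with most of the push taken off. On release it sprang back 0.47 rad, more than that reading would predict. If it sprang back to the stated 37 N, the peak would have been near 110 N, at the edge of the snug band.
- **Regrasp:** I took the key again and it still resisted at about 0.26 N m. I added a small turn, after which a single reading was only about 0.2 N m, then took off most of the side load and let go. My estimate of the final load is 30–40 N on the tongue.
- **Not checked:** all 200 camera calls were used up before the last small turn and release. The final state rests on force readings and the earlier pictures. The moment readings also shifted with side load and with the size of each turning step.

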